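Load the dish incubator

TASK

Take the incubator's door by the upright bar that serves as its handle, swing it wide open (about a right angle) and put in all the petri dishes: the roof is too low to set them inside, so push each one up the ramp onto the chamber floor until it is wholly inside, flat and right way up. Then close the door fully and, after that, press the green start button right down and let it go. Leave the tape roll, the flask and the box of pipette tips where they stand.

Things in the scene. Friction and masses are not known exactly. Their poses are not given: they have to be found in the camera images.
- incubator: Low white bench incubator, fixed; place and yaw vary. Origin on the worktop at the middle of the chamber's front plane (inner face of the shut door); x into the chamber, y to the left seen from the front, z up. Walls 8 to 10 mm thick, 66 mm high. On its right (y -147 to -217 mm, x 0 to 120 mm) a grey control box 66 mm high with the start button on top.
- chamber_floor (a point): Middle of the chamber floor, 56 mm behind the front plane, 18 mm above the worktop; axes as the incubator's. Chamber 270 mm wide (y), 112 mm deep (x). A clear roof (58 to 64 mm above the worktop) covers it from 42 mm behind the front plane to the back; the first 42 mm are open above, so fingertips pointing down can follow a dish that far.
- ramp_foot (a point): Middle of the lower front edge of the plain aluminium ramp, on the worktop, 100 mm in front of the front plane; axes as the incubator's. The ramp is 270 mm wide and rises straight from 0 here to 18 mm at the front plane, flush with worktop and chamber floor.
- incubator_door (a joint): Angle of the door about its upright hinge at the left (+y) end of the front, rad: 0 shut, grows as the right edge swings out to the robot, stop at 1.9. It stays where it is left (light friction, no catch, no spring). White panel with clear window, 288 mm wide, 12 mm thick, z 21 to 66 mm, so it passes over the ramp; starts shut or up to 0.15 rad ajar.
- door_hinge (a point): Point on the door's hinge line, 51 mm above the worktop. Its frame turns with the door: at angle 0 it is aligned with the incubator; seen from above the door opens clockwise.
- door_handle (a point): Middle of the upright round steel handle bar on the door: 12 mm thick, z 23 to 79 mm, 51 mm above the worktop here, 255 mm from the hinge along the door, axis 55 mm in front of the hinge line (37 mm clear behind the bar). 12 mm stays join its top and bottom ends to the door. Can be pinched from above, fingers left and right of it. Frame turns with the door.
- start_button (a joint): Travel of the spring start button, m: 0 released, 0.006 fully down; it counts as pressed beyond 0.004. About 5 N to press fully.
- start_button_top (a point): Centre of the top of the round green start button, 30 mm across, on the control box; pressed straight down.
- dish_1_center (a point): Clear round petri dish with its lid fixed on, 59 mm across, 15 mm high, about 25 g, standing flat on the worktop; the point is its centre, half-way up; z is its axis, up. One or none of the three dishes may be absent (None).
- dish_2_center (a point): Clear round petri dish with its lid fixed on, 59 mm across, 15 mm high, about 25 g, standing flat on the worktop; the point is its centre, half-way up; z is its axis, up. One or none of the three dishes may be absent (None).
- dish_3_center (a point): Clear round petri dish with its lid fixed on, 59 mm across, 15 mm high, about 25 g, standing flat on the worktop; the point is its centre, half-way up; z is its axis, up. One or none of the three dishes may be absent (None).
- tape_roll_center (a point): Yellow tape roll lying flat, 68 mm across, 18 mm high; bystander; centre, half-way up.
- flask_center (a point): Conical glass flask, 64 mm across, 104 mm high; bystander; centre, half-way up.
- tip_box_center (a point): Box of pipette tips, 86 x 124 x 71 mm; bystander; centre, half-way up.
Things that resemble listed ones, but are neither listed nor needed, are in the scene too. What is shaped like the part that bears dish_3_center but blue is not meant.

How it is judged:
By the outcome, as a careful person would: the job done as asked, in the order asked, and still so for the second after the job is handed in, with the robot touching nothing.
Of dish_1, dish_2, dish_3 only 2 to 3 are there at a start; the rules pass over those that are not, and their reading is None.
At some moment in a run one of dish_1, dish_2, dish_3 may be knocked a few centimetres aside while the robot is not near it.
Once in a run the grip may slacken for a moment while it holds something.
It also fails if it takes over 208 s, if anything falls off the work surface, if the arm or the gripper's body presses on something with over 40 N, if the wrist force passes 120 N, or if a joint passes its speed limit or range.

ROBOT

A 7-joint arm with a two-finger parallel gripper is mounted at the origin on a cart in front of the work surface, level with it; the furniture and walls round the work are solid. World frame = base frame: x ahead of the robot, y to its left, z up, the work surface at z = 0. Lengths are in m, angles in rad, forces in N, time in s.
With the tool pointing down it reaches from about 0.425 to 0.95 m from the base axis. Payload 16.7 kg.
Tool frame: the origin (TCP) lies midway between the tips of the shut fingers; the grasp point (between the pads) lies bot.hold_point_z behind it (bot.hold_point_z is the distance from the TCP to the grasp point, in m); y points along the fingers, x is the direction in which the jaws open and shut, and the axes are right-handed (so a half turn about y gives the same grasp; the last joint's range is limited). The gripper opens to 94 mm and grips with 3 to 60 N. Pads are 16 mm wide; open, the fingers measure 119 mm over their backs; the gripper's body (75 mm by 177 mm) begins 78 mm behind the grasp point.
Start: joints at [-1.31, 0.426, 0.074, 1.606, -0.034, 1.111, -0.067], TCP at [0.269, 0.619, 0.205] pointing down, gripper open.
Joint ranges: [-2.85, 2.85], [-0.5, 2.14], [-1.23, 1.37], [0.21, 2.46], [-1.02, 4.16], [0.16, 2.05], [-2.73, 2.73]. Speed limits (rad/s): [1.89, 1.89, 2.39, 2.39, 3.01, 3.01, 3.01].

INTERFACE

Orientations are given as a rotation vector (axis times angle).
In Python, from bench import bot gives the robot as it stands.
- The arm moves only by the shell command python3 -m creep 'ROWS' [OPENING]. ROWS is JSON, a list of rows, each a list of 4 numbers: the shift along the tool's x, y, z in mm, then the turn about the tool's y in degrees. A call has 1 to 20 rows; each row shifts and turns the commanded pose from where the row before left it, along the tool's axes as they then stand; what a row does not reach is not made up. A row lasts 1/12 s, in which the tool goes at most 41.7 mm and 7.16 degrees, less where a joint would pass 70% of its speed; a pose out of reach is approached as far as the arm can. A call with a gripper value outside its range is refused whole. OPENING is the closure, from 0 (fully open) to 1 (shut), set as the call begins (- or left out, the last holds). The fingers move at their own pace and stop on an object; the grip force is fixed at half the most. Time passes only in rows, so rows that do not move let the fingers close. It gives the time, the measured TCP pose, the force and the opening at its end, in the units of the state.
- bot.sense(): the state, without advancing time (a new reading comes with each control period).
- bot.capture(name): name is "side" or "top"; returns (picture, depth): 480x640x3 uint8, red, green, blue; 480x640 float32, m along the optical axis (not along the pixel's ray), 0 where there is no reading.
- bot.get_calibration(name): a dict with "fx", "fy", "cx", "cy" (pixels), "position" and "attitude" of the camera in the world. Camera axes: x right, y up, looking along -z (the intrinsics and any distortion apply to the point x, -y, -z); pixel columns grow to the right and rows downward; lengths in m; the calibration is good to about 2 mm. A picture is of the moment at which its call begins. get_calibration takes no time and is no camera call.
- bot.close_job(): hands the job in, once; it reports no verdict.
Trained networks look in the newest picture that a camera, given by its name, has taken for a name from the list of things; names that differ only in an ending like _2 or _b are one class to them, and where a whole thing is asked for, a point or a joint stands for the part that bears it (a point fixed in the world has none). Each returns a list of dicts, best first, with "confidence" (0 to 1); they miss things now and then, are a little off and sometimes report something else, mostly with a low value. They report only what shows in the picture. A call takes as long as a camera call. They do not tell look-alikes from the thing itself.
- bot.masks_of(camera, thing): "mask" (480x640 bool, what is visible of it) and "position" ([row, column] in pixels, amid what is visible of it).
- bot.pinpoint(camera, thing): "position" ([row, column] in pixels: a listed point, or the origin of a listed thing).
The state is a dict: "time": time; "joint_pos": joint angles; "joint_velocities": joint speeds; "effort": joint torques, N m; "tool_pos": TCP position; "ee_rot": TCP orientation; "contact_force": force on the tool from outside, world axes, zero at the start; "moment": the same for the moment, N m; "finger_gap": opening from 0.0 (shut) to 1.0 (fully open).
Only numpy, scipy, OpenCV 4.12 (cv2) and the standard library are available. Lean on these libraries where they do the work, as an engineer would, in place of code of your own. Each camera call takes 0.05 s, during which the arm holds its last target.

## Working session

There is one attempt and no reset: what is moved stays moved. The work goes in short steps, Python scripts to look and compute and a shell command to move; the robot and the scene stay as the last step left them, time stands still between calls to the robot, and variables do not carry over. Pictures are saved under pics/ and viewed, and the job is handed in when it is done.

```bash
ls; mkdir -p pics
cat > h.py <<'E'
import numpy as np, cv2
from bench import bot
from scipy.spatial.transform import Rotation as R
def save(img,name): cv2.imwrite('pics/'+name,cv2.cvtColor(np.ascontiguousarray(img),cv2.COLOR_RGB2BGR))
E
python3 - <<'E'
from h import *
s=bot.sense(); print(s, bot.hold_point_z)
for c in ("side","top"):
    im,d=bot.capture(c); save(im,f'{c}0.png'); np.save(f'{c}0.npy',d); print(c,bot.get_calibration(c))
E
```

```text
pics
{'time': 0.0, 'joint_pos': array([-1.31051827,  0.42673755,  0.07379736,  1.60661736, -0.03407821,
        1.11077672, -0.06709728]), 'joint_velocities': array([ 1.59295282e-03,  6.17320011e-05, -7.83359675e-06,  3.37954323e-04,
       -2.46957140e-04,  3.34520501e-04,  8.98819654e-04]), 'effort': array([ 5.50913737e-04, -9.35810852e+01,  3.66670512e+00, -4.54154491e+01,
       -4.88822395e-02,  2.01981270e-02,  1.39231011e-04]), 'tool_pos': array([0.26875256, 0.61871079, 0.20476575]), 'ee_rot': array([-1.37642669, -0.90156466,  0.90323906]), 'contact_force': array([0.45873286, 0.48550782, 0.69214473]), 'moment': array([-0.03168464,  0.03941743,  0.01296235]), 'finger_gap': 1.0059956279635998} 0.0188
side {'fx': 523.8776861297082, 'fy': 523.8776861297082, 'cx': 317.39973029230447, 'cy': 233.3238135892055, 'position': array([ 0.26416936, -0.78497923,  1.39087104]), 'attitude': array([ 0.55593825, -0.10354211, -0.32214907])}
top {'fx': 471.8598811212729, 'fy': 471.8598811212729, 'cx': 318.4929398485436, 'cy': 238.3423013978872, 'position': array([ 0.30027554, -0.00800668,  1.23799633]), 'attitude': array([ 0.16965859, -0.16751683, -1.5690696 ])}
```

View pics/side0.png

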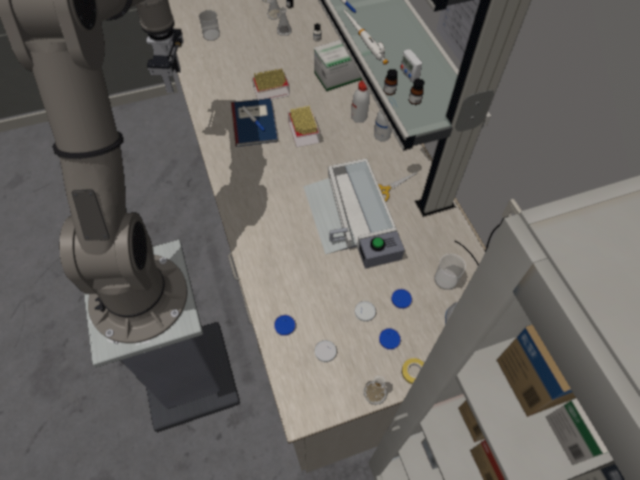

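View pics/top0.png

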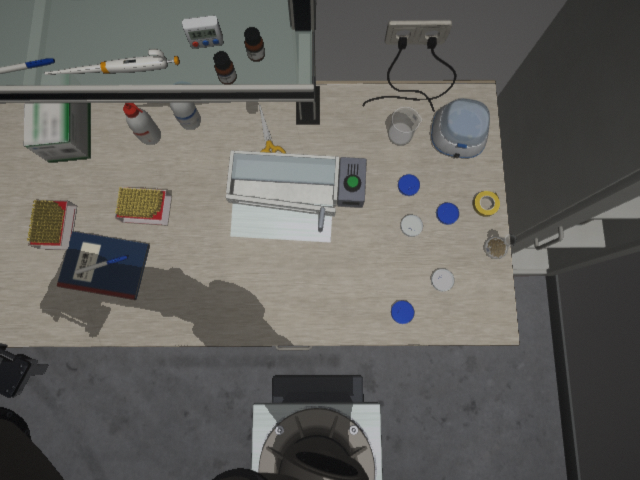

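Run:
```python
from h import *
s=bot.sense();print(R.from_rotvec(s['ee_rot']).as_matrix().round(3))
for c in("side","top"):
    bot.capture(c)
    for t in ["door_handle","door_hinge","chamber_floor","ramp_foot","start_button_top","dish_1_center","tape_roll_center","flask_center","tip_box_center"]:
        r=bot.pinpoint(c,t); print(c,t,[(np.round(q['position'],1).tolist(),round(q['confidence'],2)) for q in r])
```

```text
[[ 0.398 -0.    -0.917]
 [ 0.917 -0.001  0.398]
 [-0.001 -1.    -0.   ]]
side door_handle [([236.9, 332.3], 0.73)]
side door_hinge [([168.9, 331.2], 0.75), ([122.7, 301.1], 0.63)]
side chamber_floor [([207.8, 360.4], 0.6)]
side ramp_foot []
side start_button_top [([240.0, 376.9], 0.57)]
side dish_1_center [([349.2, 326.4], 0.7)]
side tape_roll_center [([368.4, 414.6], 0.61)]
side flask_center [([387.3, 377.6], 0.68), ([208.0, 360.9], 0.46)]
side tip_box_center [([127.1, 305.2], 0.8), ([352.5, 326.0], 0.51), ([207.1, 361.5], 0.47)]
top door_handle []
top door_hinge [([196.5, 229.6], 0.86)]
top chamber_floor [([181.8, 285.2], 0.69)]
top ramp_foot [([240.4, 279.5], 0.63), ([180.5, 352.1], 0.49)]
top start_button_top [([184.0, 352.9], 0.5)]
top dish_1_center [([205.0, 485.5], 0.26)]
top tape_roll_center [([206.8, 490.6], 0.93), ([204.9, 284.3], 0.51)]
top flask_center [([242.0, 500.1], 0.7)]
top tip_box_center [([203.4, 138.6], 0.7), ([206.0, 488.8], 0.58)]
```

```bash
cat >> h.py <<'E'
def cam(c):
    k=bot.get_calibration(c); return k,R.from_rotvec(k['attitude']).as_matrix(),np.array(k['position'])
def ray(c,rc):
    k,A,p=cam(c); v=np.array([(rc[1]-k['cx'])/k['fx'],-(rc[0]-k['cy'])/k['fy'],-1.0]); return p,A@v
def onz(c,rc,z):
    p,v=ray(c,rc); return p+v*(z-p[2])/v[2]
def cloud(c,d):
    k,A,p=cam(c); r,q=np.mgrid[:480,:640]
    P=np.stack([(q-k['cx'])/k['fx']*d,-(r-k['cy'])/k['fy']*d,-d],-1); W=P@A.T+p; W[d<=0]=np.nan; return W
def proj(c,X):
    k,A,p=cam(c); v=A.T@(np.asarray(X)-p); return np.array([k['cy']+k['fy']*v[1]/v[2], k['cx']-k['fx']*v[0]/v[2]])
def tri(rs,rt):
    p1,v1=ray('side',rs);p2,v2=ray('top',rt)
    a=np.linalg.lstsq(np.stack([v1,-v2],1),p2-p1,rcond=None)[0]
    x,y=p1+a[0]*v1,p2+a[1]*v2; return (x+y)/2,np.linalg.norm(x-y)
E
python3 - <<'E'
from h import *
import cv2
for c in("side","top"):
    im=cv2.cvtColor(cv2.imread(f'pics/{c}0.png'),cv2.COLOR_BGR2RGB);d=np.load(f'{c}0.npy');W=cloud(c,d)
    # height map
    h=np.nan_to_num(W[...,2],nan=-1)
    v=(np.clip((h+0.01)/0.1,0,1)*255).astype(np.uint8)
    save(cv2.applyColorMap(v,cv2.COLORMAP_JET)[...,::-1],f'{c}_h.png')
im,d=bot.capture("top"); save(cv2.resize(im[130:350,210:530],None,fx=2.5,fy=2.5,interpolation=cv2.INTER_CUBIC),'topz.png')
E
```

```text
(no output)
```

View pics/top_h.png

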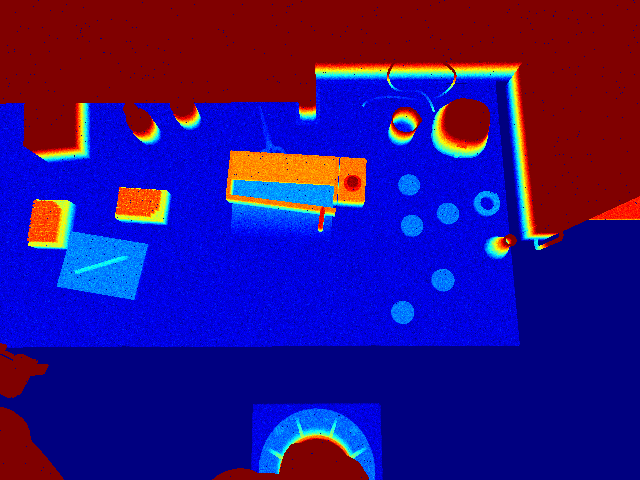

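View pics/topz.png

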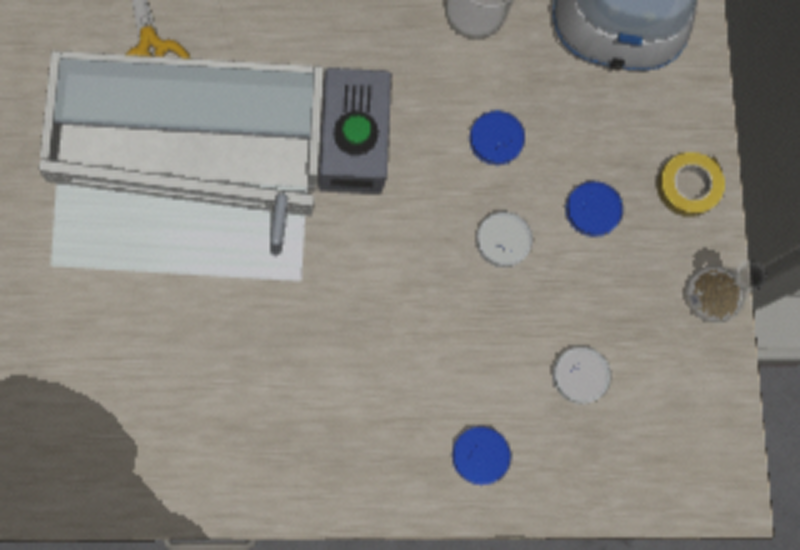

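Run:
```python
from h import *
im,d=bot.capture("side"); save(cv2.resize(im[0:300,170:470],None,fx=2,fy=2,interpolation=cv2.INTER_CUBIC),'sidez.png')
save(cv2.resize(im[220:420,250:480],None,fx=3,fy=3,interpolation=cv2.INTER_CUBIC),'sidez2.png')
W={c:cloud(c,np.load(f'{c}0.npy')) for c in("side","top")}
def seg(c,r,q,rad=22):
    w=W[c][r-rad:r+rad,q-rad:q+rad].reshape(-1,3); m=(w[:,2]>.009)&(w[:,2]<.022); w=w[m]; return np.median(w,0).round(4), (w[:,:2].min(0)+w[:,:2].max(0))/2, np.percentile(w[:,2],[5,50,95]).round(4),np.ptp(w[:,:2],axis=0),len(w)
for n,t,s in [('A',(225,412),(311,366)),('B',(280,442),(350,326))]:
    print(n,'top',seg('top',*t)); print(n,'side',seg('side',*s)); print(tri(s,t))
    print(onz('top',t,.015),onz('side',s,.015))
# zero check of table
for c,(r,q) in {'top':(300,300),'side':(280,260)}.items(): print(np.nanmedian(W[c][r-8:r+8,q-8:q+8].reshape(-1,3),0))
```

```text
A top (array([ 0.6016, -0.2553,  0.0147]), array([ 0.60145381, -0.25578338]), array([0.0107, 0.0147, 0.0185]), array([0.05726156, 0.05749491]), 378)
A side (array([ 0.6062, -0.2603,  0.0156]), array([ 0.59659629, -0.26236496]), array([0.0103, 0.0156, 0.0202]), array([0.11296721, 0.15100879]), 345)
(array([ 0.60603577, -0.25806448,  0.00851023]), np.float64(0.0047551627901495875))
[ 0.60198591 -0.2566197   0.015     ] [ 0.60686951 -0.26033073  0.015     ]
B top (array([ 0.4547, -0.3294,  0.0145]), array([ 0.45493083, -0.33008615]), array([0.0108, 0.0145, 0.0182]), array([0.0574116 , 0.06019803]), 403)
B side (array([ 0.458 , -0.333 ,  0.0153]), array([ 0.47212028, -0.32639967]), array([0.011 , 0.0153, 0.0196]), array([0.08840256, 0.08416053]), 361)
(array([ 0.45833964, -0.32962481,  0.00851332]), np.float64(0.0064408160530105))
[ 0.45427837 -0.32772654  0.015     ] [ 0.46066488 -0.33171278  0.015     ]
[ 4.06251002e-01  4.45519753e-02 -1.81256891e-05]
[ 0.34868708 -0.05788837  0.00112617]
```

View pics/sidez.png

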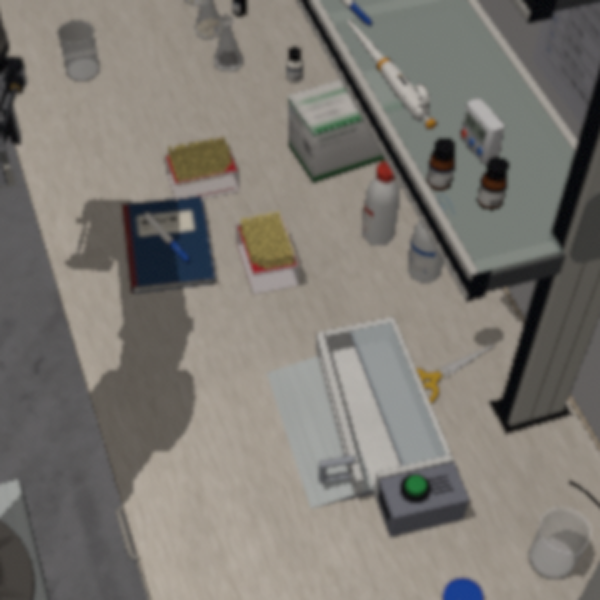

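View pics/sidez2.png

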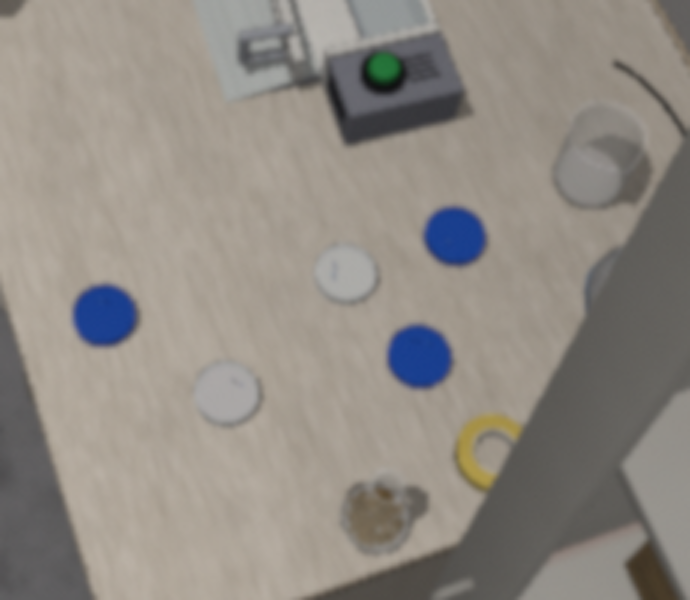

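Run:
```python
from h import *
from scipy.optimize import minimize
P=[]
pk={}
for c in("side","top"):
    d=np.mean([np.load(f'{c}0.npy')]+[bot.capture(c)[1] for _ in range(3)],axis=0); np.save(f'{c}1.npy',d)
    W=cloud(c,d); w=W.reshape(-1,3)
    m=(w[:,2]>.054)&(w[:,2]<.071)&(w[:,0]>.55)&(w[:,0]<.85)&(w[:,1]>-.25)&(w[:,1]<.3)
    w=w[m]; pk[c]=w
    print(c,len(w),w.min(0),w.max(0))
    box=cv2.minAreaRect((w[:,:2]*1000).astype(np.float32)); print(box, cv2.boxPoints(box))
    # plot metric map
    I=np.zeros((500,700,3),np.uint8)
    ww=W.reshape(-1,3); mm=(ww[:,2]>-.02)&(ww[:,2]<.1)&(ww[:,0]>.5)&(ww[:,0]<.8)&(ww[:,1]>-.3)&(ww[:,1]<.3)
    for x,y,z in ww[mm]:
        cv2.circle(I,(int((.25-y)*1200),int((.82-x)*1200)),1,tuple(int(v) for v in cv2.applyColorMap(np.uint8([[np.clip((z+.01)/.1,0,1)*255]]),cv2.COLORMAP_JET)[0,0]),-1)
    save(I,f'{c}_m.png')
```

```text
side 3079 [ 0.5830238  -0.24888291  0.05421046] [0.84043256 0.23380811 0.07096778]
((701.7824096679688, -13.31781005859375), (236.31346130371094, 495.20343017578125), 5.49487829208374) [[ 560.4591   221.83182]
 [ 607.8782  -271.09604]
 [ 843.1057  -248.46744]
 [ 795.68665  244.46042]]
top 4845 [ 0.58114577 -0.24964031  0.05404376] [0.84954444 0.23364924 0.07096881]
((703.5823974609375, -13.9873046875), (242.7038116455078, 499.9859619140625), 6.95844841003418) [[ 552.8378   219.46259]
 [ 613.4108  -276.84064]
 [ 854.32697 -247.4372 ]
 [ 793.75397  248.86603]]
```

View pics/top_m.png

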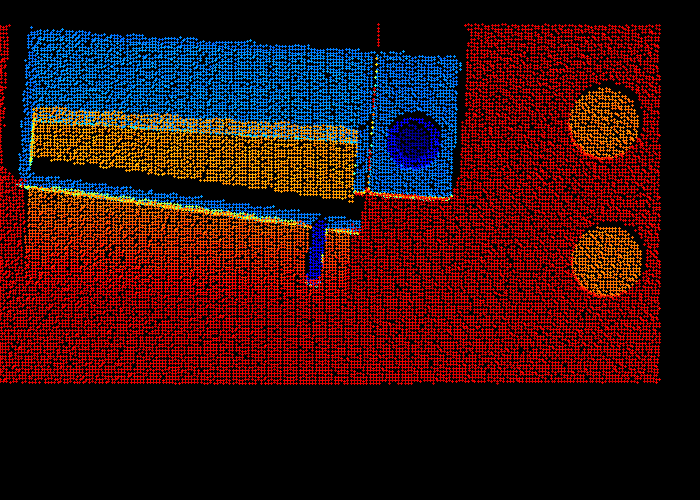

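View pics/side_m.png

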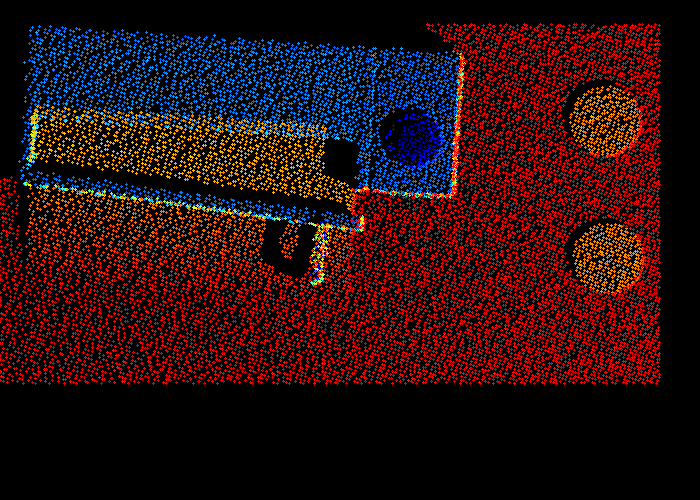

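```bash
cat >> h.py <<'E'
O=np.array([.668,.0893]); PSI=-.062
ex=np.array([np.cos(PSI),np.sin(PSI)]); ey=np.array([-np.sin(PSI),np.cos(PSI)])
def loc(x,y): return O+x*ex+y*ey          # incubator -> world (m)
def inc(p): d=np.asarray(p)[:2]-O; return np.array([d@ex,d@ey])
H=loc(0,.143)
def handle(th):
    a=PSI-th; c,s=np.cos(a),np.sin(a); return H+np.array([c*-.055-s*-.255, s*-.055+c*-.255])
def to(x,y,z,yaw=None):
    """print remaining shift in tool axes (mm) and turn (deg) to bring tool-x heading to yaw"""
    s=bot.sense(); M=R.from_rotvec(s['ee_rot']).as_matrix(); d=M.T@(np.array([x,y,z])-s['tool_pos'])*1000
    h=np.degrees(np.arctan2(M[1,0],M[0,0])); print('t',round(s['time'],2),'tcp',s['tool_pos'].round(4),'yaw',round(h,1),'F',s['contact_force'].round(1),'gap',round(s['finger_gap'],3))
    print('shift',d.round(1),'turn',None if yaw is None else round((h-yaw+180)%360-180,1),'q',s['joint_pos'].round(2))
E
python3 - <<'E'
from h import *
h=handle(.076);print(h, H, [handle(t).round(3) for t in (0,.5,1,1.57)])
to(h[0],h[1],.14,np.degrees(PSI-.076)+90)
for c in('top','side'): print(c, proj(c,[*h,.079]), proj(c,[*loc(0,-.217),.066]),proj(c,[*loc(.12,.145),.066]),proj(c,[*loc(-.1,.135),0]),proj(c,[*loc(-.1,-.135),0]))
k=[]
for c in('top','side'): im,_=bot.capture(c); r=bot.masks_of(c,'start_button_top'); print([(q['position'],q['confidence'],q['mask'].sum()) for q in r])
# green pixels
for c in('top','side'):
    im,_=bot.capture(c); i=im.astype(int); g=(i[...,1]-np.maximum(i[...,0],i[...,2])>40); g[:140]=0;g[270:]=0; g[:,:300]=0; print(c,np.argwhere(g).mean(0),g.sum()); k.append(np.argwhere(g).mean(0))
t,e=tri(k[1],k[0]); print(t,e,inc(t))
E
```

```text
[ 0.58730479 -0.01298457] [0.67686032 0.23202524] [array([ 0.606, -0.019]), array([0.494, 0.046]), array([0.427, 0.156]), array([0.426, 0.303])]
t 1.5 tcp [0.269  0.6191 0.2055] yaw 66.5 F [ 0.7 -1.5  0.3] gap 1.001
shift [-452.8   65.5 -543.8] turn -15.6 q [-1.31  0.43  0.07  1.61 -0.03  1.11 -0.07]
top [225.02934519 320.78841061] [200.77020524 364.81588578] [149.94731416 229.9639187 ] [236.42907008 230.26274307] [242.02232765 330.55837397]
side [231.27668002 330.62333186] [258.83162965 365.64411838] [158.01470111 365.53995908] [186.4914673  301.95444751] [254.41399277 324.29833507]
[]
[([242.7, 375.8], 0.65, np.int64(42))]
top [181.36046512 352.38372093] 86
side [241.73333333 377.65      ] 60
[ 0.70242961 -0.09480062  0.08454093] 0.002608930181415253 [ 0.04577039 -0.18161363]
```

```bash
python3 -m creep '[[-22,0,-26,0],[-22,0,-26,0],[-22,0,-26,0],[-22,0,-26,0],[-22,0,-26,0],[-22,0,-26,0],[-22,0,-26,0],[-22,0,-26,0],[-22,0,-26,0],[-22,0,-26,0],[-22,0,-26,0],[-22,0,-26,0],[-22,0,-26,0],[-22,0,-26,0],[-22,0,-26,0],[-22,0,-26,0],[-22,0,-26,0],[-22,0,-26,0],[-22,0,-26,0],[0,0,0,0]]' 0
python3 -c "
from h import *
h=handle(.076);to(h[0],h[1],.14,np.degrees(PSI-.076)+90)"
```

```text
time: 3.47
tool_pos: [0.5574, 0.0323, 0.2059]
ee_rot: [-1.38, -0.898, 0.897]
contact_force: [-0.3, -1.1, -0.2]
finger_gap: 0.997
t 3.47 tcp [0.5574 0.0323 0.2059] yaw 66.1 F [-0.3 -1.1 -0.2] gap 0.997
shift [-29.3  66.  -45.5] turn -16.0 q [-0.52  0.24  0.41  1.89 -0.11  1.03  1.09]
```

```bash
python3 -m creep '[[-10,0,-15,0],[-10,0,-15,0],[-9,0,-15,0],[0,0,0,-5],[0,0,0,-5],[0,0,0,-6],[0,20,0,0],[0,20,0,0],[0,20,0,0],[0,0,0,0]]' 0.4
python3 -c "
from h import *
h=handle(.076);to(h[0],h[1],.045,np.degrees(PSI-.076)+90)
a,_=bot.capture('top');b,_=bot.capture('side')
save(np.hstack([cv2.resize(a[150:280,240:390],None,fx=2.6,fy=2.6),cv2.resize(b[170:300,270:420],None,fx=2.6,fy=2.6)]),'a1.png')"
```

```text
time: 4.3
tool_pos: [0.5833, -0.0056, 0.1423]
ee_rot: [-1.266, -1.109, 1.115]
contact_force: [-1.2, 0.3, -0.8]
finger_gap: 0.601
t 4.3 tcp [ 0.5833 -0.0056  0.1423] yaw 82.5 F [-1.2  0.3 -0.8] gap 0.601
shift [-6.7 97.3 -5.4] turn 0.4 q [-0.39  0.36  0.36  1.89 -0.16  0.92  1.48]
```

View pics/a1.png

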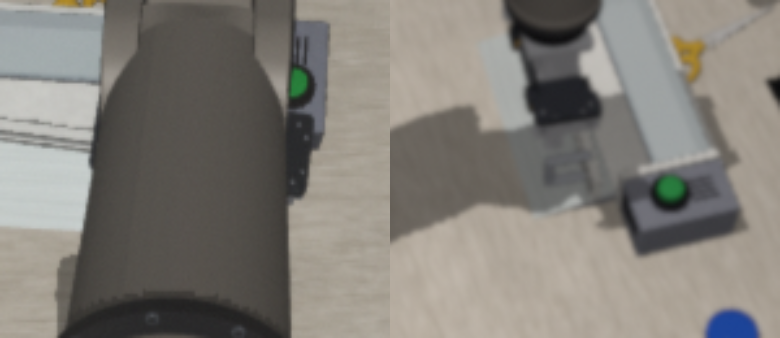

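The handle lies just in front of the gripper (side crop about (575,155)); I'll line up and descend.

```bash
python3 -m creep '[[-7,0,-5,0],[0,20,0,0],[0,20,0,0],[0,20,0,0],[0,20,0,0],[0,17,0,0],[0,0,0,0]]'
python3 -m creep '[[0,0,0,0],[0,0,0,0],[0,0,0,0],[0,0,0,0],[0,0,0,0],[0,0,0,0]]' 1
python3 -c "
from h import *
h=handle(.076);to(h[0],h[1],.045,np.degrees(PSI-.076)+90)
b,_=bot.capture('side')
save(cv2.resize(b[170:300,270:420],None,fx=4,fy=4),'a2.png')"
```

```text
time: 4.98
tool_pos: [0.5886, -0.0137, 0.0469]
ee_rot: [-1.267, -1.111, 1.114]
contact_force: [-1.3, 0.3, -0.9]
finger_gap: 0.599
time: 5.48
tool_pos: [0.5895, -0.0132, 0.0491]
ee_rot: [-1.269, -1.113, 1.112]
contact_force: [-0.7, -0.0, -0.3]
finger_gap: 0.215
t 5.48 tcp [ 0.5895 -0.0132  0.0491] yaw 82.5 F [-0.7 -0.  -0.3] gap 0.215
shift [-0.1  4.1  2.3] turn 0.4 q [-0.34  0.49  0.32  1.94 -0.22  0.74  1.55]
```

View pics/a2.png

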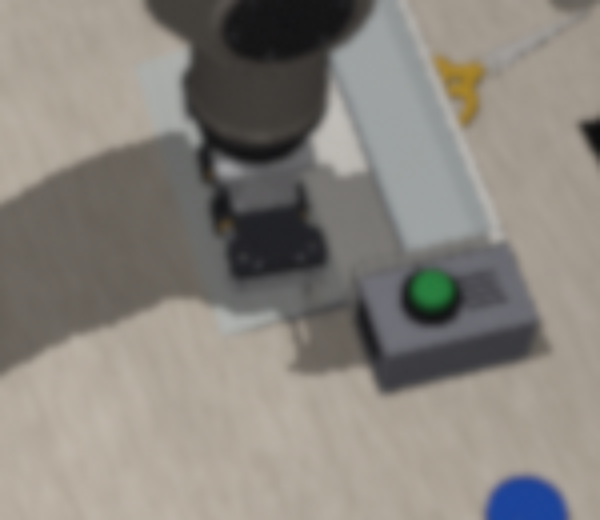

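```bash
python3 -m creep '[[0,0,0,0],[0,0,0,0],[0,0,0,0],[0,0,0,0]]' 1
python3 -m creep '[[3.2,0,13.3,3],[3.2,0,13.3,3],[3.2,0,13.3,3],[3.2,0,13.3,3],[0,0,0,0]]'
```

```text
time: 5.87
tool_pos: [0.5899, -0.0119, 0.0488]
ee_rot: [-1.267, -1.115, 1.112]
contact_force: [2.3, 5.8, 1.4]
finger_gap: 0.117
time: 6.28
tool_pos: [0.5392, 0.0128, 0.0489]
ee_rot: [-1.351, -0.955, 0.953]
contact_force: [3.6, 5.3, -6.5]
finger_gap: 0.124
```

```bash
python3 -m creep '[[3.2,0,13.3,3],[3.2,0,13.3,3],[3.2,0,13.3,3],[3.2,0,13.3,3],[3.2,0,13.3,3],[3.2,0,13.3,3],[3.2,0,13.3,3],[3.2,0,13.3,3],[0,0,0,0]]'
python3 -c "
from h import *
h=handle(.076+np.radians(36));to(h[0],h[1],.047,np.degrees(PSI-.076)+90-36)"
```

```text
time: 7.03
tool_pos: [0.4617, 0.0882, 0.0489]
ee_rot: [-1.476, -0.636, 0.631]
contact_force: [9.2, 5.0, -11.1]
finger_gap: 0.124
t 7.03 tcp [0.4617 0.0882 0.0489] yaw 46.5 F [  9.2   5.  -11.1] gap 0.124
shift [-2.2  1.9 -0.2] turn 0.4 q [-0.74  0.35  0.49  2.21 -0.27  0.63  0.76]
```

```bash
python3 -m creep '[[2.2,0,13.3,3],[2.2,0,13.3,3],[3.2,0,13.3,3],[3.2,0,13.3,3],[3.2,0,13.3,3],[3.2,0,13.3,3],[3.2,0,13.3,3],[3.2,0,13.3,3],[0,0,0,0]]'
python3 -c "
from h import *
h=handle(.076+np.radians(60));to(h[0],h[1],.047,np.degrees(PSI-.076)+90-60)"
```

```text
time: 7.78
tool_pos: [0.4216, 0.1876, 0.049]
ee_rot: [-1.548, -0.314, 0.301]
contact_force: [23.7, 5.0, -25.3]
finger_gap: 0.122
t 7.78 tcp [0.4216 0.1876 0.049 ] yaw 22.5 F [ 23.7   5.  -25.3] gap 0.122
shift [-1.8  2.   0.2] turn 0.4 q [-1.05  0.35  0.59  2.24 -0.32  0.63  0.16]
```

```bash
python3 -m creep '[[2,2,0,0],[1,1,0,0],[0,0,0,0]]'
```

```text
time: 8.03
tool_pos: [0.4219, 0.1861, 0.0465]
ee_rot: [-1.547, -0.31, 0.307]
contact_force: [-3.3, 0.4, 26.8]
finger_gap: 0.12
```

```bash
python3 -m creep '[[0,-1.5,0,0],[0,0,0,0]]'; python3 -m creep '[[3.3,0,13.3,3],[3.3,0,13.3,3],[3.3,0,13.3,3],[3.3,0,13.3,3],[0,0,0,0]]'
```

```text
time: 8.2
tool_pos: [0.422, 0.1854, 0.0471]
ee_rot: [-1.549, -0.31, 0.307]
contact_force: [8.1, 0.3, -13.2]
finger_gap: 0.12
time: 8.62
tool_pos: [0.4177, 0.2423, 0.047]
ee_rot: [-1.566, -0.145, 0.142]
contact_force: [4.9, -0.1, -4.9]
finger_gap: 0.123
```

```bash
python3 -m creep '[[3.3,0,13.3,3],[3.3,0,13.3,3],[3.3,0,13.3,3],[3.3,0,13.3,3],[3.3,0,13.3,3],[0,0,0,0]]'; python3 -m creep '[[0,0,0,0],[0,0,0,0],[0,0,0,0],[0,0,0,0]]' 0.6;python3 -m creep '[[0,-20,0,0],[0,-20,0,0],[0,-20,0,0],[0,-20,0,0],[0,-20,0,0],[0,0,0,0]]'
python3 -c "
from h import *
h=handle(1.6);to(h[0],h[1],.047,0)"
```

```text
time: 9.12
tool_pos: [0.429, 0.3096, 0.0469]
ee_rot: [-1.569, 0.061, -0.064]
contact_force: [0.5, 0.2, 2.9]
finger_gap: 0.123
time: 9.45
tool_pos: [0.428, 0.3067, 0.0471]
ee_rot: [-1.57, 0.062, -0.061]
contact_force: [0.9, 0.0, -0.5]
finger_gap: 0.369
time: 9.95
tool_pos: [0.4295, 0.3077, 0.1501]
ee_rot: [-1.566, 0.06, -0.063]
contact_force: [0.6, 0.7, -0.7]
finger_gap: 0.398
t 9.95 tcp [0.4295 0.3077 0.1501] yaw -4.5 F [ 0.6  0.7 -0.7] gap 0.398
shift [ -2.  103.1   1.8] turn -4.5 q [-1.4   0.32  0.8   2.03 -0.29  0.91 -0.52]
```

```bash
cat >> h.py <<'E'
def dishes():
    """clear dishes: top-face blobs z .009-.022 in fused views, not blue/yellow"""
    out=[]
    for c in('top','side'):
        im,d=bot.capture(c); W=cloud(c,d); hs=cv2.cvtColor(im,cv2.COLOR_RGB2HSV)
        for q in bot.masks_of(c,'dish_1_center'):
            m=q['mask']; w=W[m]; w=w[np.isfinite(w[:,2])]; 
            if len(w)<30: continue
            cc=np.argwhere(m).mean(0); e=onz(c,cc,np.median(w[:,2]))
            print(c,cc.round(1),'n',m.sum(),'conf',round(q['confidence'],2),'depthmed',np.median(w,0).round(4),'S',np.median(hs[m][:,1]),'inc',(inc(e)*1000).round(0))
    return out
E
python3 - <<'E'
from h import *
dishes(); to(.604,-.258,.12,-4.5)
a,_=bot.capture('top');b,_=bot.capture('side')
save(np.hstack([a[130:360,200:530],b[140:370,200:470]]),'a3.png')
E
```

```text
t 10.15 tcp [0.4278 0.3069 0.1464] yaw -4.5 F [-0.3 -0.5 -0.6] gap 0.4
shift [ 219.8   26.4 -549.4] turn 0.0 q [-1.4   0.32  0.8   2.03 -0.3   0.9  -0.52]
```

View pics/a3.png

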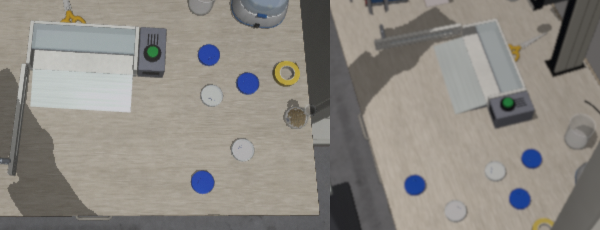

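```bash
cat >> h.py <<'E'
def blobs(tag=None):
    for c in('top','side'):
        im,d=bot.capture(c); W=cloud(c,d); hs=cv2.cvtColor(im,cv2.COLOR_RGB2HSV)
        m=((W[...,2]>.008)&(W[...,2]<.060)&(W[...,0]>.35)&(W[...,0]<.85)&(W[...,1]>-.42)&(W[...,1]<.3)).astype(np.uint8)
        m=cv2.morphologyEx(m,cv2.MORPH_OPEN,np.ones((5,5)))
        n,l,st,ce=cv2.connectedComponentsWithStats(m)
        for i in range(1,n):
            if not 120<st[i,4]<700: continue
            k=l==i; z=np.median(W[k][:,2]); r=(st[i,1]+(st[i,3]-1)/2,st[i,0]+(st[i,2]-1)/2); e=onz(c,r,z)
            print(c,np.round(r,1),'n',st[i,4],'xy',e[:2].round(4),'z',z.round(4),'S',np.median(hs[k][:,1]),'inc',(inc(e)*1000).round(0))
E
python3 -m creep '[[11,0,-27,0],[11,0,-27,0],[11,0,-27,0],[11,0,-27,0],[11,0,-27,0],[11,0,-27,0],[11,0,-27,0],[11,0,-27,0],[11,0,-27,0],[11,0,-27,0],[11,0,-27,0],[11,0,-27,0],[11,0,-27,0],[11,0,-27,0],[11,0,-27,0],[11,0,-27,0],[11,0,-27,0],[11,0,-27,0],[11,0,-27,0],[11,0,-27,0]]' 0.15
python3 -c "
from h import *
blobs();to(.604,-.258,.1,0)"
```

```text
time: 11.92
tool_pos: [0.6052, -0.2498, 0.1459]
ee_rot: [-1.57, 0.063, -0.06]
contact_force: [-0.2, 1.0, 0.4]
finger_gap: 0.846
top [139.5 399.5] n 128 xy [ 0.8385 -0.23  ] z 0.0334 S 7.0 inc [ 190. -308.]
top [279.5 442.5] n 397 xy [ 0.4556 -0.3292] z 0.0146 S 3.0 inc [-186. -431.]
top [310.5 402. ] n 375 xy [ 0.3762 -0.2205] z 0.0144 S 196.0 inc [-272. -327.]
side [181.5 273. ] n 293 xy [0.485  0.2512] z 0.0391 S 10.0 inc [-193.  150.]
side [233.5 348. ] n 306 xy [ 0.651  -0.0012] z 0.0163 S 5.0 inc [-11. -91.]
side [298.  401.5] n 292 xy [ 0.7189 -0.2561] z 0.0157 S 206.0 inc [  72. -342.]
side [310.  364.5] n 314 xy [ 0.6038 -0.2563] z 0.0157 S 5.0 inc [ -43. -349.]
side [324.5 284.5] n 326 xy [ 0.3756 -0.2247] z 0.0156 S 205.0 inc [-272. -331.]
side [338. 389.] n 347 xy [ 0.6367 -0.356 ] z 0.0155 S 206.0 inc [  -4. -446.]
side [350.5 324.5] n 356 xy [ 0.4562 -0.332 ] z 0.0158 S 6.0 inc [-185. -434.]
t 12.02 tcp [ 0.6047 -0.2535  0.1462] yaw -4.8 F [-1.3  1.1 -0.4] gap 0.848
shift [-0.3 46.2 -4.4] turn -4.8 q [-0.26  0.57  0.79  1.74 -0.46  1.03  0.61]
```

```bash
python3 -m creep '[[-1,30,-4,0],[0,30,0,0],[0,30,0,0],[0,25,0,0],[0,10,0,0],[0,10,0,0],[0,6,0,0],[0,0,0,0]]'
python3 -m creep '[[0,0,0,0],[0,0,0,0],[0,0,0,0],[0,0,0,0],[0,0,0,0],[0,0,0,0],[0,0,0,0]]' 1
```

```text
time: 12.68
tool_pos: [0.6039, -0.2522, 0.0055]
ee_rot: [-1.57, 0.062, -0.061]
contact_force: [-0.1, 1.0, 0.1]
finger_gap: 0.849
time: 13.27
tool_pos: [0.6045, -0.2523, 0.0067]
ee_rot: [-1.57, 0.061, -0.062]
contact_force: [0.6, 1.1, 6.6]
finger_gap: 0.577
```

```bash
python3 -m creep '[[0,0,0,0],[0,0,0,0],[0,0,0,0]]' 1;python3 -m creep '[[0,-10,0,0],[0,-20,0,0],[0,-20,0,0],[0,-20,0,0],[0,0,0,0]]' 1
python3 -c "
from h import *
a,_=bot.capture('top');b,_=bot.capture('side')
save(np.hstack([cv2.resize(a[170:280,340:470],None,fx=3,fy=3),cv2.resize(b[250:360,310:440],None,fx=3,fy=3)]),'a4.png')
p=loc(-.135,-.075);print(p);to(p[0],p[1],.07,86.4)"
```

```text
time: 13.52
tool_pos: [0.6045, -0.2523, 0.0067]
ee_rot: [-1.57, 0.061, -0.062]
contact_force: [-0.8, 1.5, 6.5]
finger_gap: 0.583
time: 13.93
tool_pos: [0.6056, -0.2534, 0.0803]
ee_rot: [-1.571, 0.058, -0.065]
contact_force: [0.9, -0.4, -0.8]
finger_gap: 0.58
[0.52861237 0.02280874]
t 14.03 tcp [ 0.6045 -0.2523  0.0771] yaw -4.5 F [ 0.2  0.1 -0.3] gap 0.583
shift [-97.1   6.9 268.4] turn -90.9 q [-0.21  0.64  0.73  1.79 -0.52  0.91  0.67]
```

View pics/a4.png

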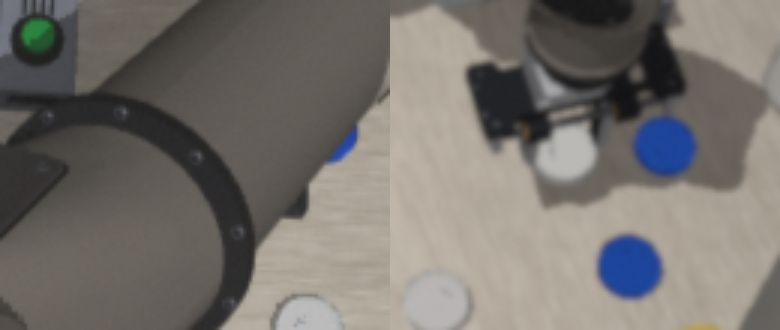

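```bash
python3 -m creep '[[-11,0,26,0],[-11,0,26,0],[-11,0,26,0],[-11,0,26,0],[-11,0,26,0],[-11,0,26,0],[-11,0,26,0],[-11,0,26,0],[-11,0,26,0],[-9,0,26,0],[0,0,0,0]]' 
python3 -m creep '[[0,0,0,-6],[0,0,0,-6],[0,0,0,-6],[0,0,0,-6],[0,0,0,-6],[0,0,0,-6],[0,0,0,-6],[0,0,0,-6],[0,0,0,-6],[0,0,0,-6],[0,0,0,-6],[0,0,0,-6],[0,0,0,-6],[0,0,0,-6],[0,0,0,-6],[0,0,0,-1],[0,0,0,0]]'
python3 -c "
from h import *
blobs()
p=loc(-.145,-.075);print(p);to(p[0],p[1],.008,86.4)"
```

```text
time: 14.95
tool_pos: [0.5149, 0.0205, 0.075]
ee_rot: [-1.569, 0.059, -0.055]
contact_force: [0.4, 0.2, -0.1]
finger_gap: 0.579
time: 16.37
tool_pos: [0.5164, 0.0149, 0.0757]
ee_rot: [-1.238, -1.162, 1.163]
contact_force: [-0.4, -0.6, 0.4]
finger_gap: 0.579
top [146.  451.5] n 444 xy [ 0.8166 -0.3695] z 0.0383 S 2.0 inc [ 177. -449.]
top [140.  399.5] n 130 xy [ 0.838  -0.2303] z 0.0313 S 7.0 inc [ 190. -308.]
top [184.5 409. ] n 338 xy [ 0.7156 -0.2539] z 0.0144 S 187.0 inc [  69. -340.]
top [213.  447.5] n 375 xy [ 0.6347 -0.3534] z 0.0147 S 186.0 inc [  -6. -444.]
top [276.5 429.5] n 399 xy [ 0.4637 -0.2959] z 0.0144 S 2.0 inc [-180. -397.]
top [310.5 402. ] n 381 xy [ 0.3762 -0.2205] z 0.0143 S 186.0 inc [-272. -327.]
side [183.  265.5] n 276 xy [0.4602 0.2527] z 0.0396 S 11.0 inc [-218.  150.]
side [260.  382.5] n 300 xy [ 0.7105 -0.1304] z 0.0323 S 16.0 inc [  56. -217.]
side [298.5 401.5] n 291 xy [ 0.7183 -0.2575] z 0.0156 S 206.0 inc [  72. -343.]
side [324.5 284.5] n 316 xy [ 0.3757 -0.2246] z 0.0154 S 205.0 inc [-272. -331.]
side [336.  323.5] n 321 xy [ 0.4675 -0.2918] z 0.0154 S 6.0 inc [-176. -393.]
side [338. 389.] n 344 xy [ 0.6368 -0.3559] z 0.0152 S 206.0 inc [  -4. -446.]
[0.51863158 0.02342835]
t 16.47 tcp [0.5165 0.0151 0.0757] yaw 86.3 F [-0.1 -0.1 -0.2] gap 0.582
shift [ 8.5 67.7 -1.6] turn -0.1 q [-0.48  0.36  0.4   2.09 -0.2   0.73  1.55]
```

```bash
python3 -m creep '[[8,20,0,0],[0,20,0,0],[0,16,0,0],[0,8,0,0],[0,4,0,0],[0,0,0,0]]'
python3 -m creep '[[0,0,0,0],[0,0,0,0],[0,0,0,0]]' 0.1
python3 -m creep '[[0,-15,0,0],[0,-20,0,0],[0,-20,0,0],[0,0,20,0],[0,0,20,0],[0,0,20,0],[0,0,0,0]]' 0.55
python3 -c "
from h import *
blobs()
to(.5,0,.008,86.4)
a,_=bot.capture('top');b,_=bot.capture('side')
save(np.hstack([cv2.resize(a[170:300,220:380],None,fx=2.4,fy=2.4),cv2.resize(b[150:280,260:420],None,fx=2.4,fy=2.4)]),'a5.png')"
```

```text
time: 16.97
tool_pos: [0.5169, 0.0231, 0.0076]
ee_rot: [-1.238, -1.162, 1.164]
contact_force: [-0.8, -0.1, 0.1]
finger_gap: 0.582
time: 17.22
tool_pos: [0.5177, 0.0234, 0.0087]
ee_rot: [-1.238, -1.165, 1.163]
contact_force: [0.6, 0.3, 0.7]
finger_gap: 0.759
time: 17.8
tool_pos: [0.454, 0.027, 0.0632]
ee_rot: [-1.236, -1.163, 1.164]
contact_force: [0.2, -0.5, 0.2]
finger_gap: 0.45
top [146.  451.5] n 446 xy [ 0.8168 -0.3696] z 0.0378 S 2.0 inc [ 177. -449.]
top [184.5 408.5] n 360 xy [ 0.7157 -0.2526] z 0.0142 S 187.0 inc [  69. -338.]
top [203.5 349.5] n 133 xy [ 0.6565 -0.0896] z 0.0354 S 11.0 inc [  -0. -179.]
top [213.  447.5] n 339 xy [ 0.6348 -0.3535] z 0.0144 S 187.0 inc [  -6. -444.]
top [275.5 426.5] n 401 xy [ 0.4663 -0.2882] z 0.0144 S 3.0 inc [-178. -389.]
top [310.5 402. ] n 380 xy [ 0.3762 -0.2205] z 0.0144 S 187.0 inc [-272. -327.]
side [173.5 317. ] n 172 xy [0.6316 0.2374] z 0.0382 S 11.0 inc [-45. 146.]
side [239.5 307.5] n 198 xy [0.5253 0.0192] z 0.0153 S 6.0 inc [-138.  -79.]
side [259.5 383. ] n 282 xy [ 0.7124 -0.1296] z 0.0328 S 16.0 inc [  58. -216.]
side [297.5 401.5] n 304 xy [ 0.7194 -0.2548] z 0.016 S 206.0 inc [  73. -340.]
side [324.5 284.5] n 305 xy [ 0.3757 -0.2245] z 0.0153 S 206.0 inc [-272. -331.]
side [335. 324.] n 298 xy [ 0.4698 -0.2896] z 0.0156 S 6.0 inc [-174. -390.]
side [338. 389.] n 329 xy [ 0.6367 -0.356 ] z 0.0157 S 206.0 inc [  -4. -446.]
t 17.9 tcp [0.4576 0.0273 0.0637] yaw 86.5 F [1.1 0.1 1.2] gap 0.447
shift [-24.8  55.7 -43.9] turn 0.1 q [-0.55  0.29  0.4   2.22 -0.18  0.66  1.5 ]
```

View pics/a5.png

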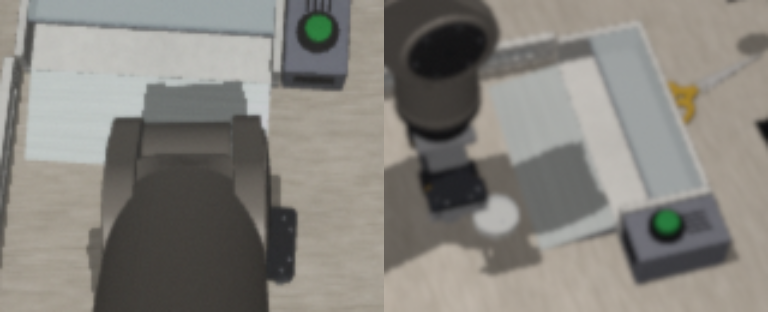

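```bash
python3 -m creep '[[0,20,0,0],[0,20,0,0],[0,10,0,0],[0,7,0,0],[0,0,0,0]]' 0.55
python3 -m creep '[[0,0,-12,0],[0,0,-12,0],[0,0,-12,0],[0,0,-12,0],[0,0,-12,0],[0,0,-12,0],[0,0,-12,0],[0,0,-12,0],[0,0,0,0]]'
python3 -c "
from h import *
blobs()
to(*loc(.025,-.075),.024,86.4); print(inc(bot.sense()['tool_pos']))"
```

```text
time: 18.42
tool_pos: [0.457, 0.0266, 0.0049]
ee_rot: [-1.237, -1.162, 1.165]
contact_force: [-0.3, 0.1, 0.7]
finger_gap: 0.449
time: 19.17
tool_pos: [0.5558, 0.021, 0.007]
ee_rot: [-1.239, -1.166, 1.163]
contact_force: [-0.5, -0.8, 0.4]
finger_gap: 0.449
top [139.5 399.5] n 133 xy [ 0.8385 -0.23  ] z 0.0335 S 7.0 inc [ 190. -308.]
top [146. 452.] n 434 xy [ 0.816  -0.3704] z 0.0397 S 2.0 inc [ 176. -450.]
top [184.5 408.5] n 357 xy [ 0.7156 -0.2525] z 0.0144 S 187.0 inc [  69. -338.]
top [213. 448.] n 343 xy [ 0.6348 -0.3548] z 0.0145 S 186.0 inc [  -6. -445.]
top [275.5 426.5] n 401 xy [ 0.4663 -0.2882] z 0.0145 S 3.0 inc [-178. -389.]
top [310.5 402. ] n 374 xy [ 0.3762 -0.2205] z 0.0145 S 185.0 inc [-272. -327.]
side [258.5 390.5] n 182 xy [ 0.7343 -0.1345] z 0.0346 S 16.0 inc [  80. -219.]
side [298.  401.5] n 248 xy [ 0.7189 -0.2561] z 0.0156 S 206.0 inc [  72. -342.]
side [324.5 284.5] n 292 xy [ 0.3756 -0.2247] z 0.0156 S 206.0 inc [-272. -331.]
side [335.5 324. ] n 353 xy [ 0.4693 -0.2911] z 0.016 S 6.0 inc [-175. -392.]
side [338. 389.] n 328 xy [ 0.6367 -0.356 ] z 0.0156 S 207.0 inc [  -4. -446.]
t 19.27 tcp [0.5532 0.021  0.0064] yaw 86.5 F [-0.   0.5  0. ] gap 0.446
shift [ 1.000e-01 -1.750e+01 -1.353e+02] turn 0.1 q [-0.42  0.52  0.34  2.04 -0.28  0.62  1.61]
[-0.11032187 -0.07524135]
```

```bash
python3 -m creep '[[0,-2.2,-12,0],[0,-2.2,-12,0],[0,-2.2,-12,0],[0,-2.2,-12,0],[0,0,0,0]]'
python3 -c "
from h import *
b,_=bot.capture('side')
save(cv2.resize(b[150:280,260:420],None,fx=4,fy=4),'a6.png')"
```

```text
time: 19.68
tool_pos: [0.6024, 0.0182, 0.0156]
ee_rot: [-1.239, -1.165, 1.164]
contact_force: [-0.5, 0.4, -0.5]
finger_gap: 0.447
```

View pics/a6.png

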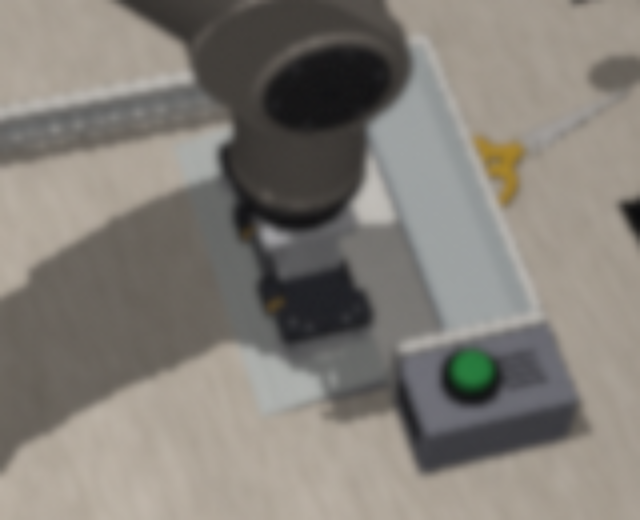

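```bash
python3 -m creep '[[0,-2.2,-12,0],[0,-2.2,-12,0],[0,-2.2,-12,0],[0,-2.2,-12,0],[0,-2,-12,0],[0,0,-10,0],[0,0,0,0]]'
python3 -c "
from h import *
a,_=bot.capture('top');b,_=bot.capture('side')
save(np.hstack([cv2.resize(a[140:270,220:380],None,fx=2.4,fy=2.4),cv2.resize(b[150:280,260:420],None,fx=2.4,fy=2.4)]),'a7.png')
to(*loc(.025,-.075),.024,86.4); print(inc(bot.sense()['tool_pos']))"
```

```text
time: 20.32
tool_pos: [0.6716, 0.014, 0.0256]
ee_rot: [-1.238, -1.165, 1.164]
contact_force: [-0.6, -0.3, -0.4]
finger_gap: 0.448
t 20.42 tcp [0.67   0.0139 0.0252] yaw 86.5 F [ 0.4 -0.8 -1.2] gap 0.447
shift [  0.1   1.2 -18.3] turn 0.1 q [-0.36  0.64  0.34  1.76 -0.28  0.79  1.63]
[ 0.00666718 -0.07511152]
```

View pics/a7.png

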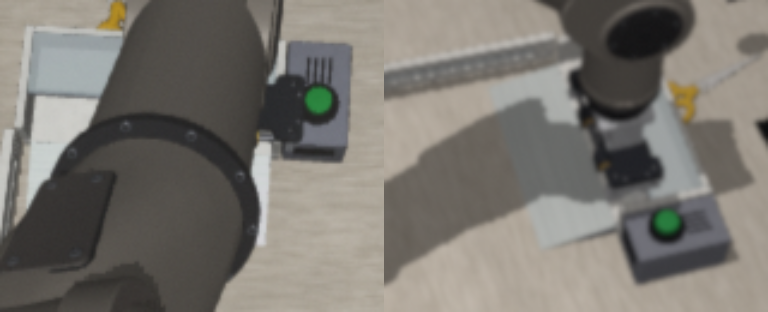

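```bash
python3 -m creep '[[0,0,-9,0],[0,0,-9,0],[0,0,0,0]]'
python3 -m creep '[[0,0,15,0],[0,0,20,0],[0,-10,20,0],[0,-20,20,0],[0,-20,0,0],[0,-30,0,0],[0,0,30,0],[0,0,30,0],[0,0,0,0]]'
python3 -c "
from h import *
b,_=bot.capture('side')
save(cv2.resize(b[150:280,260:420],None,fx=4,fy=4),'a8.png')
to(.467,-.29,.13,0)
blobs()"
```

```text
time: 20.67
tool_pos: [0.6904, 0.0129, 0.0257]
ee_rot: [-1.238, -1.165, 1.164]
contact_force: [-0.2, -0.1, 0.6]
finger_gap: 0.455
time: 21.42
tool_pos: [0.5495, 0.0211, 0.1056]
ee_rot: [-1.235, -1.163, 1.165]
contact_force: [1.7, -0.7, 0.4]
finger_gap: 0.453
t 21.47 tcp [0.552  0.0213 0.1059] yaw 86.5 F [0.6 0.2 0.9] gap 0.45
shift [-315.8  -24.3   66. ] turn 86.5 q [-0.48  0.36  0.4   1.99 -0.19  0.82  1.54]
top [139.5 399.5] n 131 xy [ 0.839  -0.2302] z 0.0323 S 7.0 inc [ 190. -308.]
top [146. 452.] n 456 xy [ 0.8164 -0.3707] z 0.0389 S 2.0 inc [ 177. -450.]
top [184.5 409. ] n 326 xy [ 0.7156 -0.2539] z 0.0143 S 187.0 inc [  69. -340.]
top [213.5 447.5] n 278 xy [ 0.6334 -0.3534] z 0.0146 S 187.0 inc [  -7. -444.]
top [275.5 426.5] n 367 xy [ 0.4663 -0.2881] z 0.0146 S 3.0 inc [-178. -389.]
top [310.5 402. ] n 382 xy [ 0.3762 -0.2204] z 0.0147 S 186.0 inc [-272. -327.]
side [182.  269.5] n 338 xy [0.4736 0.2525] z 0.0395 S 10.0 inc [-204.  151.]
side [258. 392.] n 127 xy [ 0.7395 -0.1341] z 0.034 S 16.0 inc [  85. -219.]
side [262. 372.] n 140 xy [ 0.6782 -0.1269] z 0.0328 S 16.0 inc [  24. -215.]
side [298.  401.5] n 293 xy [ 0.7189 -0.2561] z 0.0157 S 206.0 inc [  72. -342.]
side [324.5 285.5] n 289 xy [ 0.3783 -0.2255] z 0.0154 S 206.0 inc [-270. -332.]
side [335. 324.] n 318 xy [ 0.4698 -0.2895] z 0.0153 S 6.0 inc [-174. -390.]
side [338.  389.5] n 338 xy [ 0.638  -0.3564] z 0.0154 S 206.0 inc [  -2. -447.]
```

View pics/a8.png

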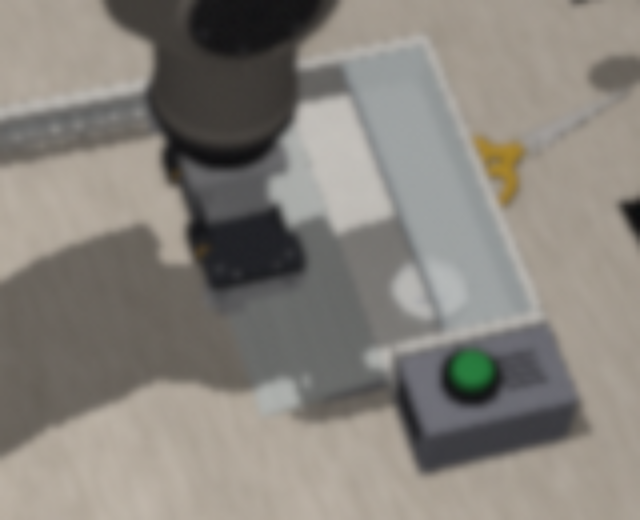

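```bash
python3 -m creep '[[-26,0,5.5,0],[-26,0,5.5,0],[-26,0,5.5,0],[-26,0,5.5,0],[-26,0,5.5,0],[-26,0,5.5,0],[-26,0,5.5,0],[-26,0,5.5,0],[-26,0,5.5,0],[-26,0,5.5,0],[-26,0,5.5,0],[-26,0,5.5,0],[0,0,0,0],[0,0,0,0]]' 0.15
python3 -c "
from h import *
to(.4675,-.289,.0055,86.4)
blobs()"
```

```text
time: 22.73
tool_pos: [0.4692, -0.2883, 0.1054]
ee_rot: [-1.239, -1.161, 1.163]
contact_force: [0.5, 0.4, 0.3]
finger_gap: 0.851
t 22.73 tcp [ 0.4692 -0.2883  0.1054] yaw 86.3 F [0.5 0.4 0.3] gap 0.851
shift [-0.8 99.9  1.6] turn -0.1 q [ 0.04  0.37  0.49  2.   -0.23  0.82  2.16]
top [139.5 399.5] n 134 xy [ 0.839  -0.2302] z 0.0323 S 7.0 inc [ 190. -308.]
top [145.5 452. ] n 444 xy [ 0.8178 -0.3708] z 0.0389 S 2.0 inc [ 178. -450.]
top [184.5 408.5] n 353 xy [ 0.7155 -0.2525] z 0.0147 S 192.0 inc [  69. -338.]
top [213. 447.] n 342 xy [ 0.6348 -0.3522] z 0.0145 S 200.0 inc [  -6. -443.]
top [309.5 400. ] n 208 xy [ 0.3788 -0.2154] z 0.0146 S 199.0 inc [-270. -322.]
side [174.5 308. ] n 306 xy [0.6021 0.2426] z 0.0386 S 9.0 inc [-75. 149.]
side [259. 383.] n 291 xy [ 0.7127 -0.1287] z 0.0341 S 15.0 inc [  58. -215.]
side [298.  401.5] n 318 xy [ 0.7189 -0.2561] z 0.0157 S 206.0 inc [  72. -342.]
side [324.5 285. ] n 305 xy [ 0.377 -0.225] z 0.0153 S 205.0 inc [-271. -332.]
side [338. 389.] n 312 xy [ 0.6366 -0.3561] z 0.0159 S 207.0 inc [  -4. -446.]
side [338. 322.] n 153 xy [ 0.4617 -0.2959] z 0.0151 S 6.0 inc [-182. -397.]
```

```bash
python3 -m creep '[[-1,30,1.5,0],[0,30,0,0],[0,20,0,0],[0,10,0,0],[0,9,0,0],[0,0,0,0]]'
python3 -m creep '[[0,0,0,0],[0,0,0,0],[0,0,0,0],[0,0,0,0],[0,0,0,0],[0,0,0,0],[0,0,0,0],[0,0,0,0]]' 1
python3 -m creep '[[0,-10,0,0],[0,-20,0,0],[0,-30,0,0],[0,-20,0,0],[0,0,0,0]]'
python3 -c "
from h import *
to(*loc(-.135,.01),.09,86.4)
b,_=bot.capture('side')
save(cv2.resize(b[250:400,240:440],None,fx=4,fy=4),'a9.png')"
```

```text
time: 23.33
tool_pos: [0.4677, -0.2865, 0.0056]
ee_rot: [-1.236, -1.164, 1.165]
contact_force: [-0.4, 0.4, 0.4]
finger_gap: 0.85
time: 24.0
tool_pos: [0.4683, -0.2874, 0.0074]
ee_rot: [-1.238, -1.165, 1.164]
contact_force: [0.1, 0.7, 7.1]
finger_gap: 0.582
time: 24.42
tool_pos: [0.4694, -0.2884, 0.091]
ee_rot: [-1.243, -1.167, 1.163]
contact_force: [0.9, -1.0, -0.9]
finger_gap: 0.582
t 24.42 tcp [ 0.4694 -0.2884  0.091 ] yaw 86.5 F [ 0.9 -1.  -0.9] gap 0.582
shift [399.3   0.6 -40. ] turn 0.1 q [ 0.04  0.39  0.48  2.02 -0.25  0.79  2.18]
```

View pics/a9.png

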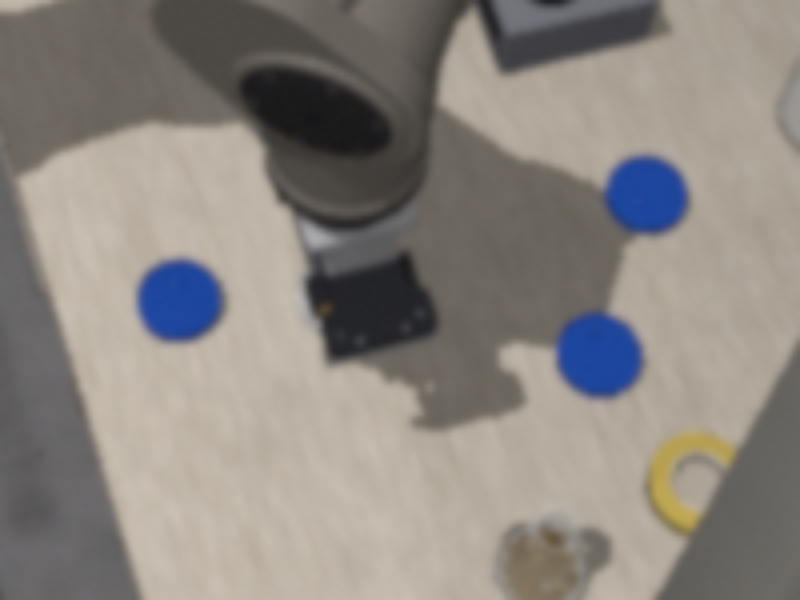

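```bash
python3 -m creep '[[25,0,-2.5,0],[25,0,-2.5,0],[25,0,-2.5,0],[25,0,-2.5,0],[25,0,-2.5,0],[25,0,-2.5,0],[25,0,-2.5,0],[25,0,-2.5,0],[25,0,-2.5,0],[25,0,-2.5,0],[25,0,-2.5,0],[25,0,-2.5,0],[25,0,-2.5,0],[25,0,-2.5,0],[25,0,-2.5,0],[24,0,-2.5,0],[0,0,0,0],[0,0,0,0]]'
python3 -c "
from h import *
to(*loc(-.135,.01),.0085,86.4)"
```

```text
time: 25.97
tool_pos: [0.5314, 0.1097, 0.086]
ee_rot: [-1.236, -1.165, 1.167]
contact_force: [0.4, -0.8, -0.3]
finger_gap: 0.581
t 25.97 tcp [0.5314 0.1097 0.086 ] yaw 86.7 F [ 0.4 -0.8 -0.3] gap 0.581
shift [-1.8 77.5 -2.7] turn 0.3 q [-0.64  0.38  0.39  2.03 -0.2   0.77  1.38]
```

```bash
python3 -m creep '[[-2,20,0,0],[0,20,0,0],[0,20,0,0],[0,10,0,0],[0,7,0,0],[0,0,0,0]]'
python3 -m creep '[[0,0,0,0],[0,0,0,0],[0,0,0,0]]' 0.1
python3 -m creep '[[0,-15,0,0],[0,-20,0,0],[0,-20,0,0],[0,0,20,0],[0,0,20,0],[0,0,25,0],[0,0,0,0],[0,0,0,0]]' 0.55
python3 -c "
from h import *
blobs()
b,_=bot.capture('side')
save(cv2.resize(b[150:280,250:410],None,fx=4,fy=4),'b1.png')
to(*loc(-.206,.01),.005,86.4)"
```

```text
time: 26.47
tool_pos: [0.5311, 0.1056, 0.0086]
ee_rot: [-1.237, -1.162, 1.165]
contact_force: [0.1, 0.2, -0.1]
finger_gap: 0.582
time: 26.72
tool_pos: [0.5323, 0.1067, 0.0105]
ee_rot: [-1.238, -1.165, 1.163]
contact_force: [0.6, 0.3, -1.0]
finger_gap: 0.761
time: 27.38
tool_pos: [0.4664, 0.111, 0.0654]
ee_rot: [-1.237, -1.166, 1.164]
contact_force: [0.1, -0.4, 0.1]
finger_gap: 0.446
top [139.5 399.5] n 135 xy [ 0.8386 -0.23  ] z 0.0333 S 7.0 inc [ 190. -308.]
top [145.5 451.5] n 451 xy [ 0.818  -0.3695] z 0.0386 S 2.0 inc [ 178. -449.]
top [184.5 409. ] n 354 xy [ 0.7156 -0.2539] z 0.0145 S 186.0 inc [  69. -340.]
top [203.5 349.5] n 140 xy [ 0.656  -0.0895] z 0.037 S 10.0 inc [  -1. -179.]
top [213. 446.] n 321 xy [ 0.6348 -0.3495] z 0.0146 S 186.0 inc [  -6. -440.]
top [310.5 402.5] n 375 xy [ 0.3762 -0.2217] z 0.0148 S 185.0 inc [-272. -328.]
side [174.5 311. ] n 251 xy [0.6113 0.239 ] z 0.0392 S 10.0 inc [-66. 146.]
side [185. 254.] n 127 xy [0.4225 0.2552] z 0.0416 S 12.0 inc [-255.  150.]
side [217.5 302.5] n 219 xy [0.5362 0.1016] z 0.0156 S 6.0 inc [-132.    4.]
side [261. 376.] n 161 xy [ 0.6899 -0.1288] z 0.0353 S 16.0 inc [  35. -216.]
side [298.  401.5] n 308 xy [ 0.7188 -0.2562] z 0.0159 S 206.0 inc [  72. -342.]
side [324.5 284.5] n 314 xy [ 0.3756 -0.2247] z 0.0157 S 206.0 inc [-272. -332.]
side [338.  389.5] n 318 xy [ 0.6379 -0.3565] z 0.0158 S 207.0 inc [  -2. -447.]
t 27.53 tcp [0.4679 0.1108 0.0651] yaw 86.5 F [-0.   0.1  0.5] gap 0.447
shift [ 0.9 60.1  5. ] turn 0.1 q [-0.7   0.32  0.39  2.18 -0.19  0.68  1.33]
```

View pics/b1.png

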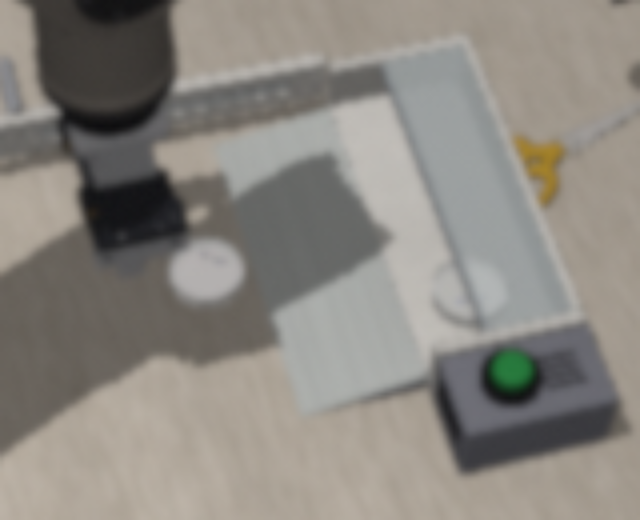

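```bash
python3 -m creep '[[0,20,0,0],[0,20,0,0],[0,12,0,0],[0,7,0,0],[0,0,0,0]]'
python3 -m creep '[[0,0,-12,0],[0,0,-12,0],[0,0,-12,0],[0,0,-12,0],[0,0,-12,0],[0,0,-12,0],[0,0,-12,0],[0,0,-10,0],[0,0,0,0]]'
python3 -c "
from h import *
to(*loc(0,.01),.024,86.4); print(inc(bot.sense()['tool_pos']))"
```

```text
time: 27.95
tool_pos: [0.4667, 0.1101, 0.0044]
ee_rot: [-1.237, -1.162, 1.166]
contact_force: [-0.9, -0.2, 0.9]
finger_gap: 0.45
time: 28.7
tool_pos: [0.5636, 0.1046, 0.0065]
ee_rot: [-1.239, -1.166, 1.163]
contact_force: [0.9, 0.1, 0.0]
finger_gap: 0.447
t 28.7 tcp [0.5636 0.1046 0.0065] yaw 86.5 F [0.9 0.1 0. ] gap 0.447
shift [   1.1  -17.2 -105.2] turn 0.1 q [-0.55  0.54  0.33  2.   -0.28  0.64  1.46]
[-0.10516312  0.00884663]
```

```bash
python3 -m creep '[[0,-2.5,-12,0],[0,-2.2,-12,0],[0,-2.2,-12,0],[0,-2.2,-12,0],[0,-2.2,-12,0],[0,-2.2,-12,0],[0,-2.2,-12,0],[0,-2.2,-12,0],[0,-1,-10,0],[0,0,-10,0],[0,0,-10,0],[0,0,0,0],[0,0,0,0]]'
python3 -c "
from h import *
print(inc(bot.sense()['tool_pos']))"
```

```text
time: 29.78
tool_pos: [0.6864, 0.097, 0.0241]
ee_rot: [-1.237, -1.164, 1.165]
contact_force: [0.4, -0.6, 0.1]
finger_gap: 0.444
[0.01793316 0.00884146]
```

```bash
python3 -m creep '[[0,0,-7,0],[0,0,0,0],[0,0,15,0],[0,0,20,0],[0,-10,20,0],[0,-20,20,0],[0,-20,0,0],[0,-30,0,0],[0,-20,30,0],[0,-20,30,0],[0,-10,0,0],[0,0,0,0]]' 
python3 -c "
from h import *
a,_=bot.capture('top');b,_=bot.capture('side')
save(np.hstack([cv2.resize(a[140:270,220:380],None,fx=2.4,fy=2.4),cv2.resize(b[150:280,250:410],None,fx=2.4,fy=2.4)]),'b2.png')
h=handle(1.6);to(*h,.15,np.degrees(PSI-1.6)+90)"
```

```text
time: 30.78
tool_pos: [0.5589, 0.1056, 0.1571]
ee_rot: [-1.238, -1.168, 1.162]
contact_force: [1.6, 1.4, 0.1]
finger_gap: 0.453
t 30.88 tcp [0.5592 0.1053 0.1546] yaw 86.5 F [ 0.5 -1.1 -0.4] gap 0.45
shift [196.4   4.6 143.4] turn 91.8 q [-0.63  0.32  0.41  1.92 -0.16  0.93  1.36]
```

View pics/b2.png

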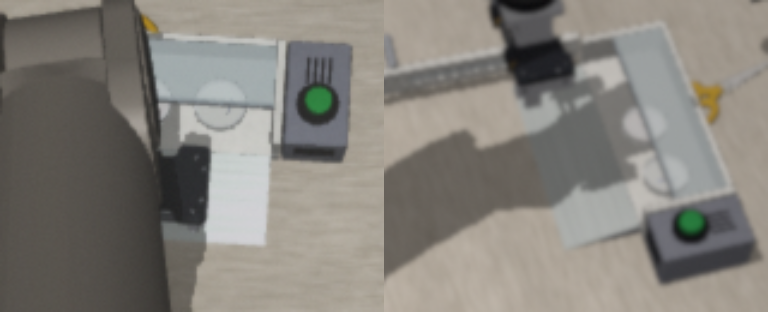

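```bash
python3 -m creep '[[0,0,0,6],[0,0,0,6],[0,0,0,6],[0,0,0,6],[0,0,0,6],[0,0,0,6],[0,0,0,6],[0,0,0,6],[0,0,0,6],[0,0,0,6],[0,0,0,6],[0,0,0,6],[0,0,0,6],[0,0,0,6],[0,0,0,6],[0,0,0,1],[0,0,0,0]]' 0.4
python3 -c "
from h import *
a,_=bot.capture('top');b,_=bot.capture('side');save(a,'b3t.png');save(b,'b3s.png')
h=np.array([.428,.3085]);to(*h,.15,-4.5)"
```

```text
time: 32.3
tool_pos: [0.5588, 0.1047, 0.1535]
ee_rot: [-1.572, 0.061, -0.06]
contact_force: [0.2, -0.5, -0.3]
finger_gap: 0.602
t 32.4 tcp [0.5588 0.1048 0.1539] yaw -4.3 F [-1.   0.1 -0.2] gap 0.603
shift [-145.7    3.7  193.4] turn 0.2 q [-0.9   0.39  0.77  1.93 -0.33  0.95 -0.06]
```

View pics/b3t.png

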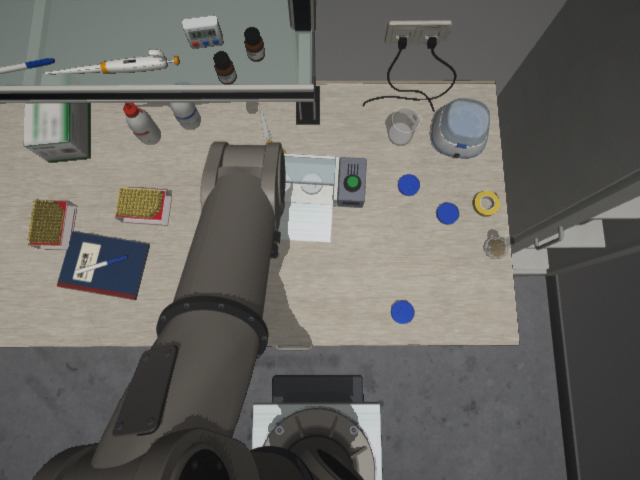

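View pics/b3s.png

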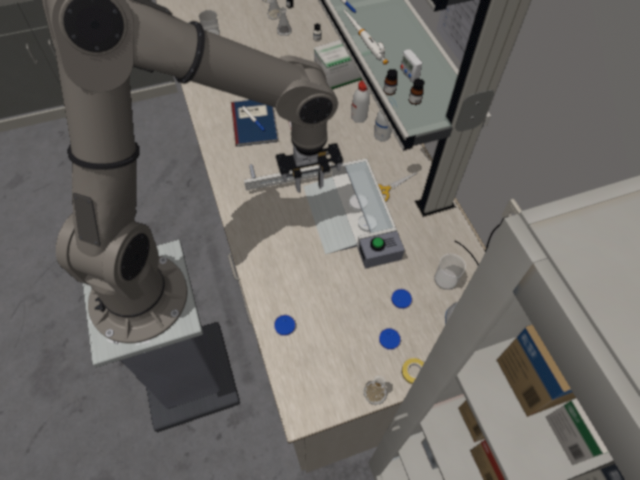

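Only two clear dishes exist, and both are now in the chamber. The handle is at about (180,252) in the side view, so I'll go back to it.

```bash
python3 -m creep '[[-14.6,0,19.3,0],[-14.6,0,19.3,0],[-14.6,0,19.3,0],[-14.6,0,19.3,0],[-14.6,0,19.3,0],[-14.6,0,19.3,0],[-14.6,0,19.3,0],[-14.6,0,19.3,0],[-14.6,0,19.3,0],[-14.6,0,19.3,0],[0,0,0,0],[0,0,0,0]]'
python3 -c "
from h import *
b,_=bot.capture('side');save(cv2.resize(b[130:230,200:330],None,fx=5,fy=5),'b4.png')
to(.4285,.308,.0475,-4.5)"
```

```text
time: 33.4
tool_pos: [0.4277, 0.3098, 0.1543]
ee_rot: [-1.57, 0.058, -0.058]
contact_force: [0.7, 0.2, -0.6]
finger_gap: 0.603
t 33.45 tcp [0.4283 0.3088 0.1544] yaw -4.3 F [-0.1 -0.1  0.2] gap 0.599
shift [  0.2 106.9  -0.7] turn 0.2 q [-1.36  0.3   0.74  2.02 -0.26  0.91 -0.56]
```

View pics/b4.png

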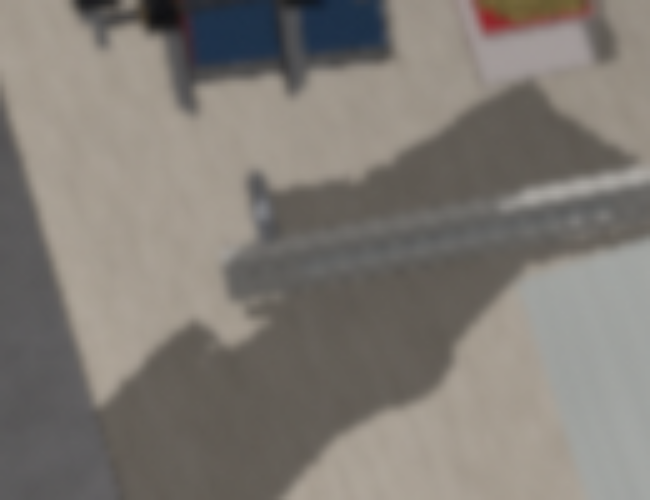

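Handle sits midway between and below the fingers, so I'll go down and grip.

```bash
python3 -m creep '[[0,25,0,0],[0,25,0,0],[0,20,0,0],[0,20,0,0],[0,16,0,0],[0,0,0,0]]'
python3 -m creep '[[0,0,0,0],[0,0,0,0],[0,0,0,0],[0,0,0,0],[0,0,0,0],[0,0,0,0],[0,0,0,0],[0,0,0,0],[0,0,0,0],[0,0,0,0]]' 1
```

```text
time: 33.95
tool_pos: [0.4278, 0.3065, 0.0461]
ee_rot: [-1.573, 0.064, -0.06]
contact_force: [-1.4, -0.6, -0.3]
finger_gap: 0.597
time: 34.78
tool_pos: [0.4286, 0.3088, 0.0487]
ee_rot: [-1.57, 0.061, -0.062]
contact_force: [2.4, -1.0, 3.9]
finger_gap: 0.123
```

```bash
python3 -m creep '[[-2.6,0,-13.4,-3],[-2.6,0,-13.4,-3],[-2.6,0,-13.4,-3],[-2.6,0,-13.4,-3],[-2.6,0,-13.4,-3],[-2.6,0,-13.4,-3],[0,0,0,0]]'
python3 -m creep '[[-2.6,0,-13.4,-3],[-2.6,0,-13.4,-3],[-2.6,0,-13.4,-3],[-2.6,0,-13.4,-3],[0,0,0,0]]'
```

```text
time: 35.37
tool_pos: [0.4176, 0.2257, 0.0487]
ee_rot: [-1.563, -0.187, 0.185]
contact_force: [4.3, 0.3, -3.4]
finger_gap: 0.119
time: 35.78
tool_pos: [0.4248, 0.172, 0.0487]
ee_rot: [-1.542, -0.352, 0.349]
contact_force: [4.1, 0.7, -3.8]
finger_gap: 0.126
```

```bash
python3 -m creep '[[-2.6,0,-13.4,-3],[-2.6,0,-13.4,-3],[-2.6,0,-13.4,-3],[-2.6,0,-13.4,-3],[-2.6,0,-13.4,-3],[0,0,0,0]]'
python3 -m creep '[[-2.6,0,-13.4,-3],[-2.6,0,-13.4,-3],[-2.6,0,-13.4,-3],[-2.6,0,-13.4,-3],[-2.6,0,-13.4,-3],[0,0,0,0]]'
python3 -c "
from h import *
h=handle(0);to(*h,.047,np.degrees(PSI)+90)"
```

```text
time: 36.28
tool_pos: [0.4492, 0.1086, 0.0487]
ee_rot: [-1.499, -0.556, 0.553]
contact_force: [4.7, 1.8, -2.3]
finger_gap: 0.119
time: 36.78
tool_pos: [0.4892, 0.0537, 0.0487]
ee_rot: [-1.436, -0.759, 0.756]
contact_force: [3.4, 3.7, 0.8]
finger_gap: 0.122
t 36.78 tcp [0.4892 0.0537 0.0487] yaw 55.6 F [3.4 3.7 0.8] gap 0.122
shift [   5.9    2.  -137.7] turn -30.8 q [-0.58  0.37  0.41  2.16 -0.24  0.65  0.96]
```

```bash
python3 -m creep '[[-2.6,0,-13.4,-3],[-2.6,0,-13.4,-3],[-2.6,0,-13.4,-3],[-2.6,0,-13.4,-3],[-2.6,0,-13.4,-3],[-2.6,0,-13.4,-3],[-2.6,0,-13.4,-3],[0,0,0,0]]'
python3 -m creep '[[-2.6,0,-13.4,-3],[-0.9,0,-4.5,-1],[0,0,0,0]]'
python3 -c "
from h import *
h=handle(0);to(*h,.047,np.degrees(PSI)+90)"
```

```text
time: 37.45
tool_pos: [0.5658, -0.002, 0.0486]
ee_rot: [-1.311, -1.038, 1.035]
contact_force: [0.7, 3.7, 8.0]
finger_gap: 0.121
time: 37.7
tool_pos: [0.5813, -0.0088, 0.0487]
ee_rot: [-1.283, -1.088, 1.086]
contact_force: [1.4, 4.8, 6.7]
finger_gap: 0.121
t 37.7 tcp [ 0.5813 -0.0088  0.0487] yaw 80.5 F [1.4 4.8 6.7] gap 0.121
shift [ -6.1   1.7 -26.2] turn -5.9 q [-0.33  0.48  0.29  1.96 -0.2   0.73  1.49]
```

```bash
python3 -m creep '[[-0.9,0,-4.5,-1],[-0.9,0,-4.5,-1],[-0.9,0,-4.5,-1],[-0.9,0,-4.5,-1],[0,0,0,0]]'
python3 -m creep '[[-0.9,0,-4.5,-1],[0,0,0,0]]'
python3 -c "
from h import *
h=handle(0);to(*h,.047,np.degrees(PSI)+90)"
```

```text
time: 38.12
tool_pos: [0.5979, -0.0148, 0.0487]
ee_rot: [-1.253, -1.139, 1.138]
contact_force: [2.0, 2.6, 8.4]
finger_gap: 0.121
time: 38.28
tool_pos: [0.602, -0.0161, 0.0487]
ee_rot: [-1.245, -1.152, 1.151]
contact_force: [0.1, 3.0, 9.0]
finger_gap: 0.123
t 38.28 tcp [ 0.602  -0.0161  0.0487] yaw 85.5 F [0.1 3.  9. ] gap 0.123
shift [-2.6  1.7 -4.4] turn -0.9 q [-0.29  0.5   0.27  1.91 -0.19  0.75  1.58]
```

```bash
python3 -m creep '[[-0.9,0,-4.5,-1],[0,0,0,0]]'
python3 -m creep '[[-0.4,0,-2,-0.4],[0,0,0,0]]'
python3 -m creep '[[0,0,-1.5,0],[0,0,0,0]]'
```

```text
time: 38.45
tool_pos: [0.6064, -0.0174, 0.0487]
ee_rot: [-1.238, -1.164, 1.164]
contact_force: [0.2, 2.5, 8.0]
finger_gap: 0.119
time: 38.62
tool_pos: [0.6071, -0.0175, 0.0486]
ee_rot: [-1.233, -1.168, 1.169]
contact_force: [-4.6, 3.2, 12.9]
finger_gap: 0.125
time: 38.78
tool_pos: [0.6072, -0.0176, 0.0486]
ee_rot: [-1.231, -1.166, 1.17]
contact_force: [-13.3, 4.0, 20.9]
finger_gap: 0.125
```

```bash
python3 -m creep '[[0,0,-0.5,0],[0,0,0,0]]'
python3 -m creep '[[0,0,0,0],[0,0,0,0],[0,0,0,0],[0,0,0,0]]' 0.6
python3 -m creep '[[0,-20,0,0],[0,-20,0,0],[0,-20,0,0],[0,-20,0,0],[0,-20,0,0],[0,0,0,0]]'
python3 -c "
from h import *
b,_=bot.capture('side');save(cv2.resize(b[150:280,260:420],None,fx=4,fy=4),'b5.png')
to(.7024,-.0948,.14)"
```

```text
time: 38.95
tool_pos: [0.6072, -0.0176, 0.0486]
ee_rot: [-1.23, -1.165, 1.17]
contact_force: [-16.2, 4.0, 23.9]
finger_gap: 0.124
time: 39.28
tool_pos: [0.6098, -0.0184, 0.0482]
ee_rot: [-1.234, -1.169, 1.169]
contact_force: [-0.4, -0.2, 0.3]
finger_gap: 0.367
time: 39.78
tool_pos: [0.6119, -0.0185, 0.152]
ee_rot: [-1.237, -1.172, 1.166]
contact_force: [0.2, 0.5, 1.0]
finger_gap: 0.398
t 39.83 tcp [ 0.6112 -0.0184  0.1502] yaw 86.9 F [ 0.4  0.4 -1. ] gap 0.399
shift [-71.3  10.4 -95.2] turn None q [-0.31  0.39  0.3   1.82 -0.14  0.95  1.57]
```

View pics/b5.png

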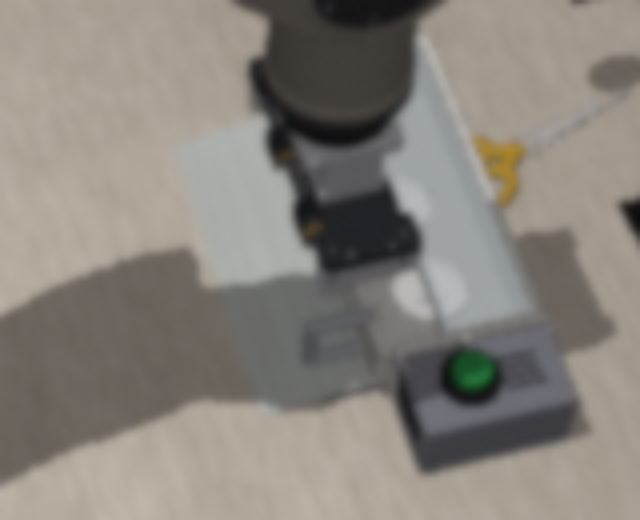

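```bash
python3 -m creep '[[-18,0,-24,0],[-18,0,-24,0],[-18,0,-24,0],[-17,0,-23,0],[0,0,0,0],[0,0,0,0],[0,0,0,0],[0,0,0,0]]' 1
python3 -c "
from h import *
a,d=bot.capture('top');b,e=bot.capture('side');save(np.hstack([cv2.resize(a[140:270,220:380],None,fx=2.4,fy=2.4),cv2.resize(b[150:280,250:410],None,fx=2.4,fy=2.4)]),'b6.png')
# door front face upper edge: points z .055-.07 in front
for c,dd in(('top',d),('side',e)):
    W=cloud(c,dd).reshape(-1,3); W=W[(W[:,2]>.05)&(W[:,2]<.072)&(W[:,0]>.5)&(W[:,0]<.85)]
    L=np.array([inc(p) for p in W]); 
    for y0 in range(-140,141,20):
        m=(abs(L[:,1]*1000-y0)<10)&(L[:,0]>-.04)&(L[:,0]<.03)
        if m.sum()>5: print(c,y0,m.sum(),(np.percentile(L[m,0],[2,50,98])*1000).round(1))
to(.7024,-.0948,.083)"
```

```text
time: 40.5
tool_pos: [0.7005, -0.0933, 0.1478]
ee_rot: [-1.233, -1.169, 1.17]
contact_force: [-0.1, -0.2, -0.1]
finger_gap: 0.007
top -60 21 [-13.4  -6.9  -1.6]
top -40 47 [-14.1  -8.2  -1.8]
top -20 44 [-13.1  -9.1  -1.1]
top 0 43 [-13.6  -9.1  -1.7]
top 20 41 [-13.2  -9.1  -2.1]
top 40 46 [-13.4  -7.4  -0.1]
top 60 43 [-13.2  -9.1  -2.5]
top 80 43 [-12.9  -8.5  -0.5]
top 100 45 [-13.2  -8.9  -1.8]
top 120 44 [-13.3  -9.5  -0.8]
top 140 85 [-12.3   5.8  28.8]
side -140 68 [-11.6   3.7  28.1]
side -120 34 [-37.8  -9.2   0.2]
side -100 17 [-11.7  -5.8  -0.2]
side -80 27 [-11.4  -6.9   1. ]
side -60 24 [-10.7  -6.1   1.5]
side -40 23 [-10.7  -6.4   0.4]
side -20 26 [-10.9  -6.9   1.4]
side 0 24 [-11.2  -7.3   1.7]
side 20 24 [-10.2  -6.8   0.3]
side 40 20 [-10.3  -6.2  -0.1]
side 60 22 [-11.1  -8.5   0.6]
side 80 20 [-10.3  -5.8   1.7]
side 100 24 [-10.7  -5.3   1.5]
side 120 24 [-10.8  -6.2  13.8]
side 140 56 [-9.5 11.8 29.4]
t 40.6 tcp [ 0.7008 -0.0934  0.1484] yaw 87.0 F [ 0.9 -0.7  0.5] gap 0.009
shift [-1.4 65.4 -1.7] turn None q [-0.17  0.54  0.31  1.59 -0.19  1.04  1.71]
```

View pics/b6.png

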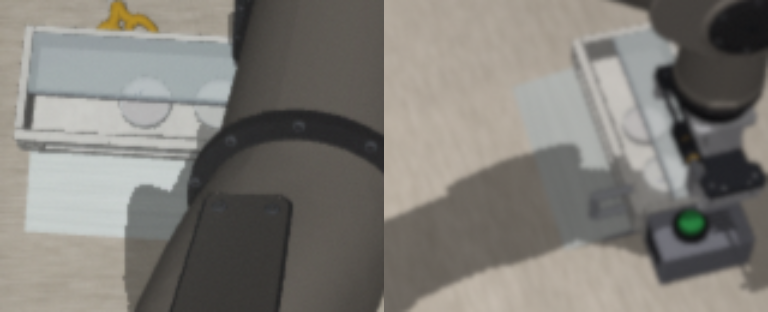

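Door front face is parallel to the front plane, about 11–13 mm ahead of it all along, so it is shut. Both dishes show through the roof. Now the button.

```bash
python3 -m creep '[[-1.5,20,-2,0],[0,20,0,0],[0,15,0,0],[0,0,0,0],[0,0,0,0]]'
python3 -m creep '[[0,3,0,0],[0,0,0,0]]'
python3 -m creep '[[0,3,0,0],[0,0,0,0]]'
python3 -m creep '[[0,3,0,0],[0,0,0,0]]'
```

```text
time: 41.02
tool_pos: [0.7027, -0.0954, 0.0933]
ee_rot: [-1.233, -1.169, 1.17]
contact_force: [1.0, 0.4, 0.6]
finger_gap: 0.002
time: 41.18
tool_pos: [0.7036, -0.0958, 0.0914]
ee_rot: [-1.235, -1.171, 1.169]
contact_force: [0.2, -0.7, -0.1]
finger_gap: 0.008
time: 41.35
tool_pos: [0.7035, -0.0959, 0.0878]
ee_rot: [-1.235, -1.17, 1.169]
contact_force: [1.3, 0.9, 2.2]
finger_gap: 0.007
time: 41.52
tool_pos: [0.7036, -0.0959, 0.0845]
ee_rot: [-1.235, -1.17, 1.169]
contact_force: [1.5, 0.1, 2.8]
finger_gap: 0.007
```

```bash
python3 -m creep '[[0,2,0,0],[0,0,0,0]]'
python3 -m creep '[[0,1.5,0,0],[0,0,0,0]]'
python3 -m creep '[[0,1.5,0,0],[0,0,0,0]]'
```

```text
time: 41.68
tool_pos: [0.7035, -0.0959, 0.0825]
ee_rot: [-1.235, -1.17, 1.169]
contact_force: [1.9, 0.3, 5.7]
finger_gap: 0.009
time: 41.85
tool_pos: [0.7037, -0.0959, 0.0822]
ee_rot: [-1.235, -1.17, 1.169]
contact_force: [-3.0, 0.9, 15.3]
finger_gap: 0.005
time: 42.02
tool_pos: [0.7038, -0.096, 0.0819]
ee_rot: [-1.235, -1.171, 1.168]
contact_force: [-8.6, 3.3, 29.4]
finger_gap: 0.002
```

Bottomed out after about 6 mm of travel, with the force rising steeply. Releasing.

```bash
python3 -m creep '[[0,-3,0,0],[0,-10,0,0],[0,-20,0,0],[0,-25,0,0],[0,-25,0,0],[0,-20,15,0],[0,0,30,0],[0,0,30,0],[0,0,30,0],[0,0,30,0],[-20,0,20,0],[-30,0,0,0],[-30,0,0,0],[-30,0,0,0],[-30,0,0,0],[0,0,0,0],[0,0,0,0]]'
python3 -c "
from h import *
a,d=bot.capture('top');b,e=bot.capture('side')
save(np.hstack([cv2.resize(a[130:290,210:380],None,fx=2.3,fy=2.3),cv2.resize(b[140:300,250:420],None,fx=2.3,fy=2.3)]),'c1.png');save(b,'c1s.png')
k=[]
for c,im in(('top',a),('side',b)):
    i=im.astype(int); g=(i[...,1]-np.maximum(i[...,0],i[...,2])>40); g[:140]=0;g[270:]=0; g[:,:300]=0; k.append(np.argwhere(g).mean(0)); print(g.sum(),k[-1])
print(tri(k[1],k[0]))
for c,dd in(('top',d),('side',e)):
    W=cloud(c,dd).reshape(-1,3); W=W[(W[:,2]>.05)&(W[:,2]<.072)&(W[:,0]>.5)&(W[:,0]<.85)]
    L=np.array([inc(p) for p in W]); 
    for y0 in range(-120,121,40):
        m=(abs(L[:,1]*1000-y0)<10)&(L[:,0]>-.03)&(L[:,0]<.03)
        if m.sum()>5: print(c,y0,m.sum(),(np.percentile(L[m,0],[2,50,98])*1000).round(1))
print(bot.sense()['contact_force'],bot.sense()['time'])"
```

```text
time: 43.43
tool_pos: [0.5401, -0.2291, 0.1825]
ee_rot: [-1.235, -1.166, 1.168]
contact_force: [-0.2, 0.9, 0.4]
finger_gap: 0.007
90 [181.32222222 352.25555556]
66 [241.78787879 377.5       ]
(array([ 0.70241257, -0.09450879,  0.08402986]), np.float64(0.002042657387415239))
top -120 34 [-14.1  -8.2  -2.4]
top -80 48 [-13.6  -9.6  -2.3]
top -40 48 [-13.5  -9.   -1.6]
top 0 44 [-13.9  -8.1  -1. ]
top 40 47 [-13.2  -8.2  -0.7]
top 80 45 [-12.7  -8.2   0. ]
top 120 42 [-13.1  -9.3  -0.3]
[-0.07143599  0.31517618 -0.02541748] 43.5333
```

View pics/c1.png

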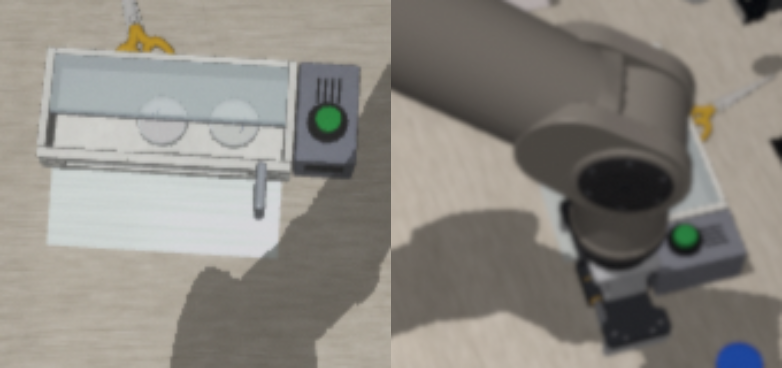

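Top crop: door shut, handle at (262,190), both dishes at (160,120) and (233,123) in the chamber, button back up. Handing in.

```bash
python3 -c "
from h import *
print(bot.close_job())"
```

```text
the job is handed in; nothing more can be done
None
```

I opened the door by its handle to about 90° and put in both petri dishes. I then closed the door, pressed the green button and handed the job in at about 43.5 s. No verdict came back.

**Dishes:** Only two clear dishes were in the scene; the three blue ones were look-alikes and I left them. One dish had been knocked about 4 cm before I reached it, so I measured it again. I carried each dish to the foot of the ramp and pushed it up with two fingertips. The last top picture shows both lying flat, wholly inside.

**Door:** It was pushed until it met its stop at about 16 N. Afterwards its front face lay about 13 mm ahead of the front plane along the whole width. The slope was at most 1 mm, which is within measuring error.

**Button:** It went down about 6 mm to its stop, at about 29 N, and came back up when released (top measured at 84 mm high).

**Other things:** I did not move the tape roll, the flask or the box of tips.

**Checks that disagreed:**
- The two cameras differed by 2 to 5 mm, so I averaged them.
- The dish detector missed the dishes in the one mask call I made, so I located them by depth and colour.
- Partway through opening the door, the wrist force rose to about 27 N and I eased it off.

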